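# Pry the split retaining ring off the shaker hub

### The job

The shaker's platform is due for cleaning: take the hook pick from its stand, slip its foot into the notch under the end of the split ring on the hub and lift that end out of its groove, working gently (no push or pull of the pick over about 15 N; do not touch the ring with the fingers before its end is out). Then hang the pick upright back in its stand and lay the ring flat in the steel tray, leaving everything else on the bench where it is.

Things in the scene. Friction and masses are not known exactly. Their poses are not given: they have to be found in the camera images.
- shaker: Fixed orbital shaker: white housing 170 x 170 mm, round grey platform 144 across, its flat top 72 above the bench, a steel drive hub in its centre. Origin on the bench under the hub axis, z up; x points from the hub axis to the removal notch. Apart from the hub the platform is bare and flat; it sits on rubber mounts and gives 1 mm under 12 N.
- hub (a point): On the hub axis on the shoulder's top, 76.5 mm above the bench, level with the seated ring's underside. Hub from the platform up: shoulder 48 across, 4.5 tall, on which the ring lies; a 34 seat inside the ring to 7.5; a 26 neck to 18.5, clear above. A weak sprung ball at -x (about 2 N) holds the ring's far side; it no longer bears once the ring leans.
- notch (a point): Mouth of the removal notch: on the platform's top, 24.5 mm from the hub axis along the shaker's +x. Cut through the shoulder below the ring's end: at least 14 wide, 4.5 high (platform to ring underside), 7.5 deep inwards, open outwards over the platform. A dark strip 12 wide on the platform leads to it.
- ring: Loose dark steel split ring, 50 mm outside, 35 inside, 4 thick, about 30 g. Origin in the middle of its underside, z up. The split is 30 degrees wide, 18 to 48 degrees clockwise (from above) of its x axis; a hub key in it stops it turning. The end to lift is at its +x, beside the split. Seated: same yaw as the shaker, origin at point hub.
- ring_end (a point): Ring's end over the notch, 21 mm from the ring's origin along +x, mid thickness. A smooth sprung ball in the hub, 1.8 beyond the ring's inner edge, holds this end down; passing it takes about 4 to 9 N of lift at the notch and 5 to 12 of rise. It then springs out under the end, which stays propped 9 to 13 up, the ring leaning about 15 degrees.
- pick: Hook pick, about 70 g. Origin on its axis at the collar's underside, z up. Collar 34 (x) by 20 (y) mm, 4 thick; black handle 18 (x) by 12 (y) from 4 to 49 up: grasp across the 12. Below: 5 thick shank and foot (3 thick, 5 wide, from 9.5 on -x, its tip, to 2.5 on +x). The shank is clamped at a reach (origin to foot underside) of 39 to 55, unmeasured: feel or look.
- stand: Fixed white tool stand 70 x 70 mm, top 60 above the bench; origin on the bench under its centre. Slot through its 10 thick top plate: 21 along x, 12 along y, its centre 3.5 to -x of the origin; open below. The pick hangs in it by its collar, its axis over the stand's origin, foot to the stand's -x, so the pick's origin is level with the top.
- tray: Fixed open steel tray 130 (x) by 170 (y) mm, rim 18 high, walls and floor 3 thick. Origin on the bench under its centre.
- tube_rack: Bystander, leave it: clear tube rack 90 x 200 x 50 holding lilac-capped sample tubes (80 tall), loose; origin under its centre (sizes in mm).
- loose_tube: Bystander, leave it: one capped sample tube, 17 thick, 79 long, lying on the bench; origin on the bench under the closed bottom end of the tube (sizes in mm).
- spacer: Bystander, leave it: plain unsplit steel spacer washer, 42 outside, 24 hole, 5 thick; origin under its centre; it is not the ring (sizes in mm).
- beaker: Bystander, leave it: glass beaker 68 wide, 90 tall; origin under its centre (sizes in mm).
- reagent: Bystander, leave it: amber bottle 56 wide, 110 tall; origin under its centre (sizes in mm).
- tip_box: Bystander, leave it: closed blue box 90 x 125 x 55; origin under its centre (sizes in mm).
- cap_jar: Bystander, leave it: white jar 60 wide, 61 tall; origin under its centre (sizes in mm).

How it is judged:
By the outcome, as a careful person would: the job done as asked, in the order asked, and still so for the second after the job is handed in, with the robot touching nothing.
It also fails if it takes over 69 s, if anything falls off the work surface, if the arm or the gripper's body presses on something with over 40 N, if the wrist force passes 120 N, or if a joint passes its speed limit or range.

### The arm

A 6-joint arm with a two-finger parallel gripper is mounted at the origin on the work surface. World frame = base frame: x ahead of the robot, y to its left, z up, the work surface at z = 0. Lengths are in m, angles in rad, forces in N, time in s.
With the tool pointing down it reaches from about 0.35 to 0.85 m from the base axis. Payload 8.1 kg.
Tool frame: the origin (TCP) lies on the mounting face of the last link; the fingertips stand 186 mm ahead of it and the grasp point (between the pads) lies 167 mm ahead of it; y points along the fingers, x is the direction in which the jaws open and shut, and the axes are right-handed (so a half turn about y gives the same grasp; the last joint's range is limited). The gripper opens to 93 mm and grips with 3 to 60 N. Pads are 15 mm wide; open, the fingers measure 128 mm over their backs; the gripper's body (75 mm by 188 mm) begins 65 mm behind the grasp point.
Start: joints at [-1.265, 0.13, 1.488, -0, 1.523, -0.085], TCP at [0.229, -0.555, 0.405] pointing down, gripper open.
Joint ranges: [-2.96, 2.96], [-0.89, 2.26], [0.02, 2.5], [-1.34, 4.48], [0, 2.73], [-2.66, 2.66]. Speed limits (rad/s): [2.39, 2.39, 2.79, 3.14, 3.14, 3.14].

### API

Orientations are given as a rotation vector (axis times angle).
In Python, from plant import robot, imaging gives the robot as it stands.
- The arm moves only by the shell command python3 -m inch 'ROWS' [OPENING] [FORCE]. ROWS is JSON, a list of rows, each an object of numbers: "x", "y", "z": the shift along the tool's x, y, z in mm; "twist": the turn about the tool's y in rad. In form: [{"x": .., "y": .., "z": .., "twist": ..}, ...]. A call has 1 to 12 rows; each row shifts and turns the commanded pose from where the row before left it, along the tool's axes as they then stand; what a row does not reach is not made up. A row lasts 1/10 s, in which the tool goes at most 50 mm and 8.59 degrees, less where a joint would pass 70% of its speed; a pose out of reach is approached as far as the arm can. A call with a gripper value outside its range is refused whole. OPENING is the gripper command: -1 is shut, 1 is fully open, values between are in proportion, set as the call begins (- or left out, the last holds). The fingers move at their own pace and stop on an object; FORCE is the grip in N (left out, the last holds). Time passes only in rows, so rows that do not move let the fingers close. It gives the time, the measured TCP pose, the force and the opening at its end, in the units of the state.
- robot.read_state(): the state, without advancing time (a new reading comes with each control period).
- imaging.read_camera(name): name is "side" or "top"; returns a dict with "color" (420x560x3 uint8, red, green, blue), "depth" (420x560 float32, m along the optical axis (not along the pixel's ray), 0 where there is no reading), "fx", "fy", "cx", "cy" (pixels), "rvec" (rotation vector, rad) and "tvec" (3), from world to camera coordinates, as OpenCV has them. Camera axes: x right, y down, z forward; pixel columns grow to the right and rows downward; lengths in m; the calibration is good to about 2 mm. A picture is of the moment at which its call begins.
- robot.close_job(): hands the job in, once; it reports no verdict.
The state is a dict: "t": time; "q": joint angles; "dq": joint speeds; "joint_torque": joint torques, N m; "tool_pos": TCP position; "orientation": TCP orientation; "force": force on the tool from outside, world axes, zero at the start; "wrist_torque": the same for the moment, N m; "opening": finger opening in m.
Only numpy, scipy, OpenCV 4.12 (cv2) and the standard library are available. Lean on these libraries where they do the work, as an engineer would, in place of code of your own. Each camera call takes 0.05 s, during which the arm holds its last target.

## Working session

There is one attempt and no reset: what is moved stays moved. The work goes in short steps, Python scripts to look and compute and a shell command to move; the robot and the scene stay as the last step left them, time stands still between calls to the robot, and variables do not carry over. Pictures are saved under pics/ and viewed, and the job is handed in when it is done.

```bash
ls; mkdir -p pics; cat > h.py <<'E'
import numpy as np, cv2
from plant import robot, imaging
def cam(n,save=None):
    c=imaging.read_camera(n)
    if save: cv2.imwrite('pics/'+save+'.png',c['color'][:,:,::-1])
    np.save('/tmp/%s.npy'%n,c,allow_pickle=True)
    return c
def load(n): return np.load('/tmp/%s.npy'%n,allow_pickle=True).item()
def w(c,u,v,d=None,z=None):
    R=cv2.Rodrigues(np.array(c['rvec']))[0];t=np.array(c['tvec']).ravel()
    r=np.array([(u-c['cx'])/c['fx'],(v-c['cy'])/c['fy'],1.])
    o=-R.T@t; k=R.T@r
    if z is not None: d=(z-o[2])/k[2]
    elif d is None: d=c['depth'][int(round(v)),int(round(u))]
    return o+k*d
def pr(c,p):
    R=cv2.Rodrigues(np.array(c['rvec']))[0];q=R@np.array(p)+np.array(c['tvec']).ravel()
    return c['fx']*q[0]/q[2]+c['cx'],c['fy']*q[1]/q[2]+c['cy']
def cloud(c):
    R=cv2.Rodrigues(np.array(c['rvec']))[0];t=np.array(c['tvec']).ravel()
    v,u=np.mgrid[0:420,0:560];d=c['depth']
    P=np.stack([(u-c['cx'])/c['fx']*d,(v-c['cy'])/c['fy']*d,d],-1)-t
    P=P@R; P[d==0]=np.nan
    return P
E
python3 - <<'E'
from h import *
print(robot.read_state())
for n in('top','side'):
    c=cam(n,n+'0'); print(n,c['fx'],c['cx'],c['cy'],c['rvec'],c['tvec'])
E
```

```text
pics
{'t': 0.0, 'q': array([-1.26542313e+00,  1.31161026e-01,  1.48928161e+00, -3.56131825e-06,
        1.52297053e+00, -8.54103609e-02]), 'dq': array([ 1.80558902e-03, -4.32816951e-04,  3.79121130e-04, -2.00685055e-03,
       -3.56541624e-04, -4.06338448e-05]), 'joint_torque': array([-1.40824945e-03, -5.59855950e+01, -4.91756666e+01,  7.68215465e-02,
        3.56226624e-02, -1.23188861e-04]), 'tool_pos': array([ 0.22849418, -0.55454523,  0.40368593]), 'orientation': array([-1.36794248,  0.91772446, -0.91538016]), 'force': array([-0.79023159,  0.07661387, -0.26705284]), 'wrist_torque': array([-0.00609236,  0.03177067, -0.06112554]), 'opening': 0.09306174604092594}
top 443.6956332258387 282.21881287325556 210.34638280465282 [ 2.20054351 -2.1858774   0.0600061 ] [-0.01420537  0.57761461  1.33300325]
side 471.3945657022075 274.46570603304554 208.03266507377074 [ 2.25440673 -0.49726321  0.22136159] [-0.52629851  0.21425127  1.59111131]
```

View pics/top0.png

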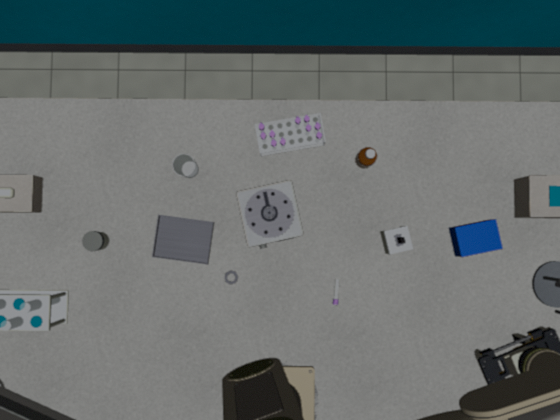

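View pics/side0.png

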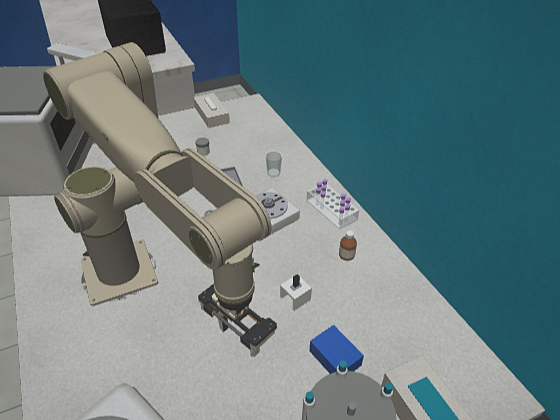

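```bash
python3 - <<'E'
from h import *
R=cv2.Rodrigues(np.array([-1.36794248,  0.91772446, -0.91538016]))[0];print(R.round(3))
c=load('top')
I=cv2.resize(c['color'][:,:,::-1],None,fx=4,fy=4,interpolation=cv2.INTER_CUBIC)
P=cloud(c); print(P[::60,::80,2].round(3))
E
```

```text
[[ 0.381 -0.001  0.925]
 [-0.925  0.002  0.381]
 [-0.002 -1.     0.   ]]
[[-0.296 -0.286 -0.279 -0.28  -0.275 -0.276 -0.263]
 [-0.752 -0.754 -0.754 -0.749 -0.745 -0.745 -0.744]
 [-0.001  0.002  0.002  0.006  0.052 -0.003 -0.001]
 [ 0.058  0.002  0.001  0.007 -0.002 -0.001  0.003]
 [ 0.002 -0.003  0.003  0.003  0.004  0.107  0.055]
 [ 0.124 -0.001 -0.     0.001  0.003 -0.001  0.002]
 [ 0.     0.003 -0.001  0.001 -0.    -0.004  0.348]]
```

```bash
python3 - <<'E'
from h import *
c=load('top');s=load('side')
def crop(c,x,y,wd,h,f,name):
    I=c['color'][y:y+h,x:x+wd,::-1]
    return cv2.resize(I,None,fx=f,fy=f,interpolation=cv2.INTER_CUBIC)
a=crop(c,232,175,76,76,5,'');b=crop(c,375,217,76,76,5,'')
cv2.imwrite('pics/top0z.png',np.hstack([a,b]))
a=crop(s,245,180,76,76,5,'');b=crop(s,262,260,76,76,5,'')
cv2.imwrite('pics/side0z.png',np.hstack([a,b]))
E
```

```text
(no output)
```

View pics/top0z.png

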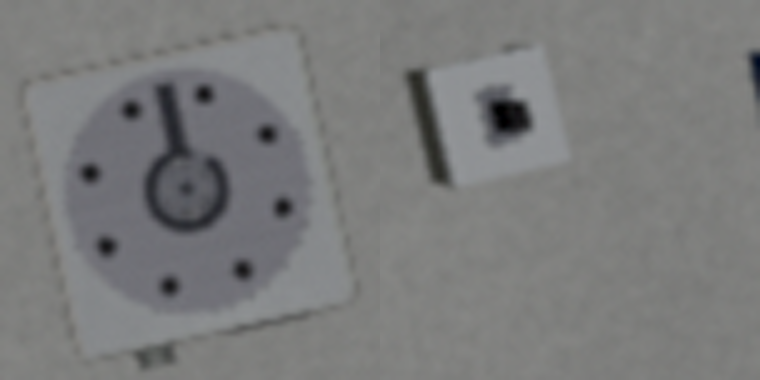

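View pics/side0z.png

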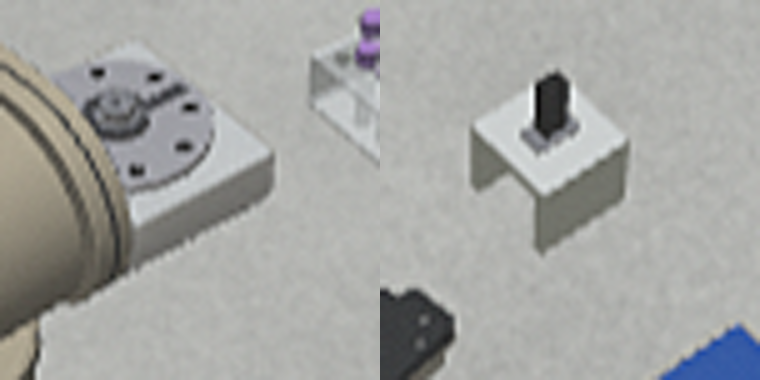

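```bash
cat >> h.py <<'E'
def ortho(c,cx,cy,z,half,res=0.0005):
    n=int(2*half/res)
    # image: col = +x world, row up = +y
    g=np.arange(n)
    X,Y=np.meshgrid(cx-half+g*res, cy+half-g*res)
    R=cv2.Rodrigues(np.array(c['rvec']))[0]
    Q=np.stack([X,Y,np.full_like(X,z)],-1)@R.T+np.array(c['tvec']).ravel()
    u=c['fx']*Q[...,0]/Q[...,2]+c['cx'];v=c['fy']*Q[...,1]/Q[...,2]+c['cy']
    return cv2.remap(c['color'],u.astype(np.float32),v.astype(np.float32),cv2.INTER_CUBIC)[:,:,::-1]
E
python3 - <<'E'
from h import *
c=load('top');s=load('side')
st=w(c,398,239.5,z=.06); sh=w(c,269,213,z=.072)
print(st,sh, w(c,183,239,z=.018))
np.set_printoptions(suppress=True)
a=ortho(c,st[0],st[1],.06,.075);b=ortho(s,st[0],st[1],.06,.075)
cv2.imwrite('pics/st.png',np.hstack([a,b]))
a=ortho(c,sh[0],sh[1],.072,.1);b=ortho(s,sh[0],sh[1],.072,.1)
cv2.imwrite('pics/sh.png',np.hstack([a,b]))
E
```

```text
[ 0.49198326 -0.35016609  0.06      ] [0.56660281 0.0280717  0.072     ] [0.4887716 0.2892017 0.018    ]
```

View pics/st.png

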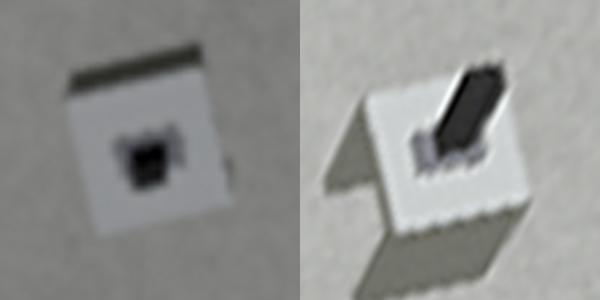

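View pics/sh.png

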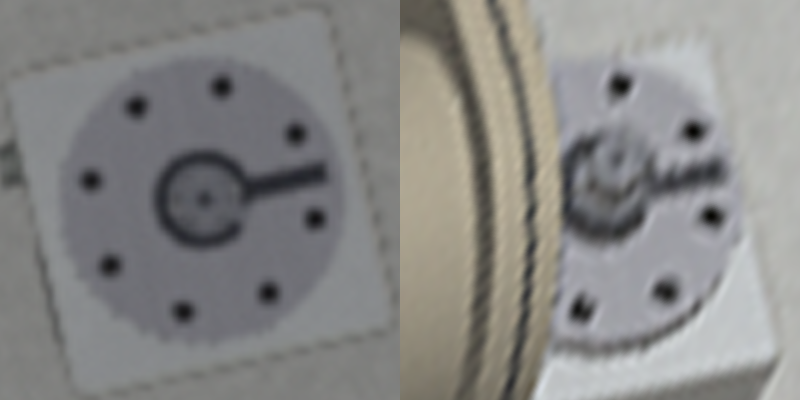

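```bash
python3 - <<'E'
from h import *
from scipy.optimize import minimize
c=load('top');s=load('side')
def fitsq(img,cx,cy,half,size,res=.0005):
    g=cv2.GaussianBlur(img,(0,0),1).astype(float).mean(2)
    n=g.shape[0]
    def f(p):
        # mean inside-strip minus outside-strip contrast
        th=p[2];e=np.array([np.cos(th),np.sin(th)]);o=np.array([-e[1],e[0]])
        t=np.linspace(-.42,.42,60)*size;tot=0
        for d,l in((e,o),(-e,o),(o,e),(-o,e)):
            def samp(off):
                q=np.array(p[:2])[None]+d*(size/2+off)+t[:,None]*l
                u=(q[:,0]-cx+half)/res;v=(cy+half-q[:,1])/res
                return cv2.remap(g.astype(np.float32),u.astype(np.float32)[None],v.astype(np.float32)[None],cv2.INTER_LINEAR).mean()
            tot-=np.clip(samp(-.002)-samp(.002),-100,100)
        return tot
    best=min((minimize(f,[cx+dx,cy+dy,a],method='Nelder-Mead',options=dict(initial_simplex=[[cx+dx,cy+dy,a],[cx+dx+.003,cy+dy,a],[cx+dx,cy+dy+.003,a],[cx+dx,cy+dy,a+.05]])) for dx in(-.003,0,.003) for dy in(-.003,0,.003) for a in(.18,.26)),key=lambda r:r.fun)
    return best.x,best.fun
st=[.492,-.350];sh=[.5666,.0281]
for n,k in(('top',c),('side',s)):
    print(n,fitsq(ortho(k,*st,.06,.075),*st,.075,.07))
# strip/ring/disc by top
img=ortho(c,*sh,.072,.1);
# platform holes: dark blobs
g=cv2.cvtColor(img,cv2.COLOR_BGR2GRAY);
m=(g<75).astype(np.uint8)
N,L,S,C=cv2.connectedComponentsWithStats(m)
pts=[C[i] for i in range(1,N) if 40<S[i,4]<600]
P=np.array([[sh[0]-.1+p[0]*.0005,sh[1]+.1-p[1]*.0005] for p in pts]);print(P.round(4))
if len(P)>4:
    A=np.c_[2*P,np.ones(len(P))];x=np.linalg.lstsq(A,(P**2).sum(1),rcond=None)[0];print('c',x[:2],np.sqrt(x[2]+x[0]**2+x[1]**2)); print(np.degrees(np.arctan2(*(P-x[:2]).T[::-1])))
for i in range(1,N): print(S[i],C[i])
# ring at z=.0805
img=ortho(c,*sh,.0805,.05,.00025);g=cv2.cvtColor(img,cv2.COLOR_BGR2GRAY)
cv2.imwrite('pics/hub.png',cv2.resize(img,None,fx=1.4,fy=1.4))
E
```

```text
top (array([ 0.4906875 , -0.35002384,  0.22935454]), np.float64(-101.88031005859375))
side (array([ 0.49098971, -0.35027729,  0.22127578]), np.float64(-160.1772918701172))
[[ 0.5774  0.0847]
 [ 0.5348  0.0747]
 [ 0.6144  0.0612]
 [ 0.512   0.038 ]
 [ 0.5687  0.0285]
 [ 0.624   0.0187]
 [ 0.5216 -0.0046]
 [ 0.6008 -0.0183]
 [ 0.5581 -0.0277]]
c [0.56788172 0.02837961] 0.05368781563912643
[  80.4579688   125.49757866   35.15713403  170.25628258   11.31169829
   -9.79903987 -144.48369707  -54.80280444  -99.87279604]
[212  77  20  21 331] [221.50755287  86.74320242]
[126  97  21  21 338] [136.42307692 106.70710059]
[286 124  20  21 326] [295.65337423 133.87730061]
[  4 148   8   6  29] [  7.51724138 150.27586207]
[ 155  151  172   97 5041] [225.47351716 193.06189248]
[ 81 171  20  19 305] [ 90.7442623  180.23934426]
[ 10 176   8   5  25] [ 13.2  177.88]
[197 192  15  15 176] [204.19886364 199.11363636]
[305 209  20  20 320] [314.725  218.8125]
[100 256  21  20 331] [110.01812689 265.49244713]
[259 283  20  20 318] [268.38679245 292.76100629]
[173 303  21  19 319] [183.03761755 311.63322884]
```

View pics/hub.png

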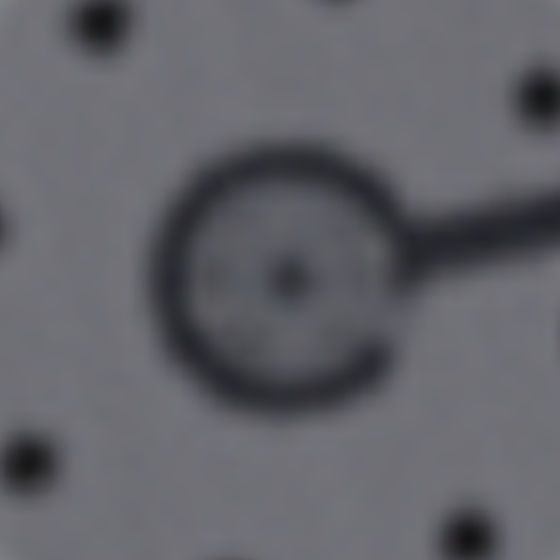

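```bash
cat >> h.py <<'E'
def plan(x=None,y=None,zg=None,yaw=None):
    s=robot.read_state();R=cv2.Rodrigues(s['orientation'])[0];g=s['tool_pos']+R[:,1]*.167
    a=np.degrees(np.arctan2(R[1,0],R[0,0]))
    print('t %.2f grasp'%s['t'],(g*1000).round(1),'yaw %.2f'%a,'F',s['force'].round(2),'T',s['wrist_torque'].round(3),'open %.4f'%s['opening'],'tilt',R[2,[0,2]].round(4),'q6 %.2f'%s['q'][5])
    t=np.array([g[i] if v is None else v for i,v in enumerate((x,y,zg))])
    if yaw is not None:
        d=(yaw-a+180)%360-180; print('twist total %.4f'%np.radians(-d))
        r=np.radians(yaw); R2=np.c_[[np.cos(r),np.sin(r),0],[0,0,-1],[-np.sin(r),np.cos(r),0]]
        print('mm after twist (tool xyz)',(R2.T@(t-g)*1000).round(1))
    print('mm now (tool xyz)',(R.T@(t-g)*1000).round(1))
E
python3 -c "
from h import *
plan(.4908,-.3501,.09,-77.1)"
python3 -m inch '[{"twist":0.083},{"twist":0.083}]' 1 40
```

```text
t 0.10 grasp [ 228.4 -554.3  236.8] yaw -67.60 F [ 0.75 -0.97  0.53] T [-0.003  0.015  0.024] open 0.0929 tilt [-0.0017  0.0001] q6 -0.09
twist total 0.1657
mm after twist (tool xyz) [-140.4  146.8  301.3]
mm now (tool xyz) [-88.6 147.  320.3]$[0]: bad value
```

```bash
python3 -m inch '[{"x":0,"y":0,"z":0,"twist":0.083},{"x":0,"y":0,"z":0,"twist":0.083},{"x":-20,"y":0,"z":43,"twist":0},{"x":-20,"y":0,"z":43,"twist":0},{"x":-20,"y":0,"z":43,"twist":0},{"x":-20,"y":0,"z":43,"twist":0},{"x":-20,"y":0,"z":43,"twist":0},{"x":-20,"y":0,"z":43,"twist":0},{"x":-20,"y":0,"z":43,"twist":0}]' 1 40; python3 -c "
from h import *
plan(.4908,-.3501,.09,-77.1)
s=cam('side','side1')
sh=[.5679,.0284]
cv2.imwrite('pics/sh1.png',np.hstack([ortho(load('top'),*sh,.072,.1),ortho(s,*sh,.072,.1)]))
"
```

```text
t: 1.0
tool_pos: [0.492, -0.3496, 0.4043]
orientation: [-1.307, 1.043, -1.041]
force: [0.4, -1.0, -0.3]
opening: 0.0931
t 1.00 grasp [ 491.9 -349.6  237.3] yaw -77.12 F [ 0.37 -0.99 -0.3 ] T [ 0.006 -0.022 -0.027] open 0.0931 tilt [-0.0005 -0.0005] q6 0.64
twist total -0.0004
mm after twist (tool xyz) [  0.3 147.3  -1.2]
mm now (tool xyz) [  0.4 147.3  -1.1]
```

View pics/side1.png

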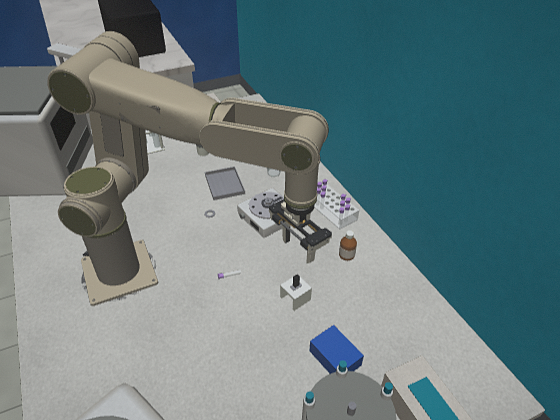

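View pics/sh1.png

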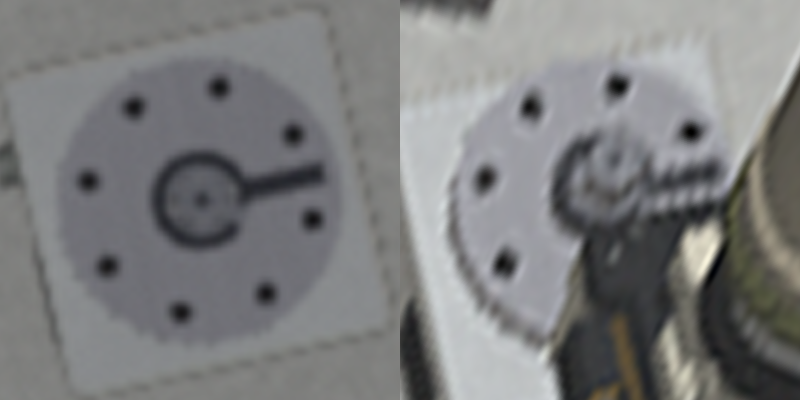

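```bash
python3 -m inch '[{"x":0.3,"y":40,"z":-1,"twist":0},{"x":0,"y":40,"z":0,"twist":0},{"x":0,"y":35,"z":0,"twist":0},{"x":0,"y":20,"z":0,"twist":0},{"x":0,"y":12,"z":0,"twist":0},{"x":0,"y":0,"z":0,"twist":0}]'; python3 -c "
from h import *
plan(.4908,-.3501,.09,-77.1)
for n in('side','top'):
    c=cam(n); u,v=pr(c,[.49,-.35,.08]);print(u,v);u=int(u)-37;v=int(v)-37
    cv2.imwrite('pics/%s2.png'%n,cv2.resize(c['color'][v:v+75,u:u+75,::-1],None,fx=6,fy=6,interpolation=cv2.INTER_CUBIC))
cv2.imwrite('pics/a2.png',np.hstack([cv2.imread('pics/side2.png'),cv2.imread('pics/top2.png')])[:,:900:])
"; python3 - <<'E'
import cv2
a=cv2.imread('pics/a2.png');cv2.imwrite('pics/a2.png',cv2.resize(a,(800,400)))
E
```

```text
t: 1.65
tool_pos: [0.4891, -0.3513, 0.2555]
orientation: [-1.307, 1.045, -1.039]
force: [-0.4, 0.6, -0.6]
opening: 0.093
t 1.65 grasp [ 488.6 -350.8   88.5] yaw -77.13 F [-0.43  0.62 -0.6 ] T [ 0.001  0.028 -0.011] open 0.0930 tilt [-0.0031 -0.0023] q6 0.64
twist total -0.0005
mm after twist (tool xyz) [-0.2 -1.5  2.3]
mm now (tool xyz) [-0.2 -1.5  2.3]
295.64107630162846 282.0437154955834
399.7522603668699 240.26115094119132
```

View pics/a2.png

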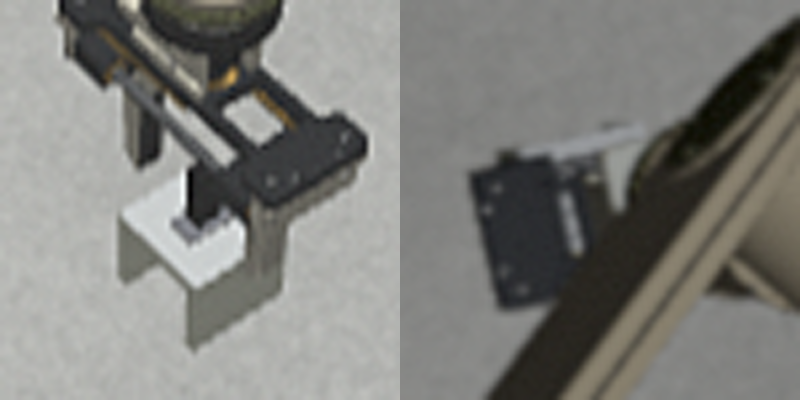

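```bash
python3 -m inch '[{"x":0,"y":-1,"z":1.5,"twist":0},{"x":0,"y":0,"z":0,"twist":0}]'; python3 -c "
from h import *
plan(.4908,-.3501,.09,-77.1)"
```

```text
t: 1.95
tool_pos: [0.4921, -0.3518, 0.2608]
orientation: [-1.307, 1.039, -1.045]
force: [-0.1, -0.3, 0.4]
opening: 0.0927
t 1.95 grasp [ 492.5 -352.2   93.8] yaw -77.12 F [-0.09 -0.27  0.35] T [ 0.031  0.004 -0.023] open 0.0927 tilt [0.0025 0.002 ] q6 0.64
twist total -0.0003
mm after twist (tool xyz) [-2.4  3.8 -1.2]
mm now (tool xyz) [-2.4  3.7 -1.2]
```

```bash
for i in 1 2 3 4; do python3 -m inch '[{"x":0,"y":0,"z":0,"twist":0}]' >/dev/null; python3 -c "
from h import *
plan()"; done
```

```text
t 2.05 grasp [ 492.  -351.9   93. ] yaw -77.12 F [ 0.31 -0.15 -0.11] T [ 0.065 -0.002  0.002] open 0.0929 tilt [0.0016 0.0013] q6 0.64
mm now (tool xyz) [0. 0. 0.]
t 2.15 grasp [ 491.7 -351.6   92.4] yaw -77.12 F [-0.38  0.44 -0.47] T [-0.002  0.045 -0.04 ] open 0.0930 tilt [0.0008 0.0006] q6 0.64
mm now (tool xyz) [0. 0. 0.]
t 2.25 grasp [ 491.4 -351.4   92. ] yaw -77.12 F [ 0.3  -0.47 -0.11] T [ 0.062 -0.027  0.016] open 0.0927 tilt [0.0002 0.0002] q6 0.64
mm now (tool xyz) [0. 0. 0.]
t 2.35 grasp [ 491.3 -351.4   91.7] yaw -77.12 F [-0.07  0.23  0.51] T [ 0.005 -0.002 -0.007] open 0.0930 tilt [-0.0001 -0.0001] q6 0.64
mm now (tool xyz) [0. 0. 0.]
```

```bash
python3 -m inch '[{"x":-1,"y":1,"z":0,"twist":0},{"x":0,"y":0,"z":0,"twist":0},{"x":0,"y":0,"z":0,"twist":0},{"x":0,"y":0,"z":0,"twist":0},{"x":0,"y":0,"z":0,"twist":0},{"x":0,"y":0,"z":0,"twist":0}]' -1 40; python3 -c "
from h import *
plan(.4908,-.3501,.09)"
```

```text
t: 2.95
tool_pos: [0.4911, -0.3504, 0.2577]
orientation: [-1.307, 1.042, -1.042]
force: [0.8, 0.1, 0.7]
opening: 0.0495
t 2.95 grasp [ 491.1 -350.4   90.7] yaw -77.12 F [0.77 0.08 0.73] T [ 0.018 -0.001 -0.023] open 0.0495 tilt [-0.  0.] q6 0.64
mm now (tool xyz) [-0.4  0.7 -0.3]
```

```bash
python3 -m inch '[{"x":0,"y":0,"z":0,"twist":0},{"x":0,"y":0,"z":0,"twist":0},{"x":0,"y":0,"z":0,"twist":0},{"x":0,"y":0,"z":0,"twist":0},{"x":0,"y":0,"z":0,"twist":0},{"x":0,"y":0,"z":0,"twist":0},{"x":0,"y":0,"z":0,"twist":0},{"x":0,"y":0,"z":0,"twist":0}]' -1 40; python3 -c "
from h import *
plan(.4908,-.3501,.09)"
```

```text
t: 3.75
tool_pos: [0.4911, -0.3504, 0.2577]
orientation: [-1.307, 1.042, -1.042]
force: [0.5, 0.3, 0.4]
opening: 0.0122
t 3.75 grasp [ 491.1 -350.4   90.7] yaw -77.12 F [0.54 0.3  0.43] T [-0.011 -0.026 -0.03 ] open 0.0122 tilt [-0.0001  0.    ] q6 0.64
mm now (tool xyz) [-0.3  0.7 -0.3]
```

```bash
python3 -m inch '[{"x":0,"y":-4,"z":0,"twist":0},{"x":0,"y":-10,"z":0,"twist":0},{"x":0,"y":-15,"z":0,"twist":0},{"x":0,"y":-20,"z":0,"twist":0},{"x":0,"y":-20,"z":0,"twist":0},{"x":0,"y":-20,"z":0,"twist":0},{"x":0,"y":-20,"z":0,"twist":0},{"x":0,"y":-10,"z":0,"twist":0},{"x":0,"y":-5,"z":0,"twist":0},{"x":0,"y":0,"z":0,"twist":0},{"x":0,"y":0,"z":0,"twist":0}]'; python3 -c "
from h import *
plan()
s=robot.read_state();g=s['tool_pos']-[0,0,.167]
for n in('side','top'):
    c=cam(n); u,v=pr(c,g-[0,0,.05]);print(u,v);u=int(u)-25;v=int(v)-25
    cv2.imwrite('pics/%s3.png'%n,cv2.resize(c['color'][v:v+50,u:u+50,::-1],None,fx=8,fy=8,interpolation=cv2.INTER_CUBIC))
cv2.imwrite('pics/a3.png',np.hstack([cv2.imread('pics/side3.png'),cv2.imread('pics/top3.png')]))
"
```

```text
t: 4.85
tool_pos: [0.4909, -0.3503, 0.3808]
orientation: [-1.307, 1.043, -1.041]
force: [-0.2, -0.4, -0.5]
opening: 0.0114
t 4.85 grasp [ 490.8 -350.1  213.8] yaw -77.12 F [-0.16 -0.42 -0.48] T [ 0.009 -0.037  0.027] open 0.0114 tilt [-0.0011 -0.0008] q6 0.64
mm now (tool xyz) [0. 0. 0.]
296.772817353851 263.85542163340415
408.0573220026503 240.2915112837746
```

View pics/a3.png

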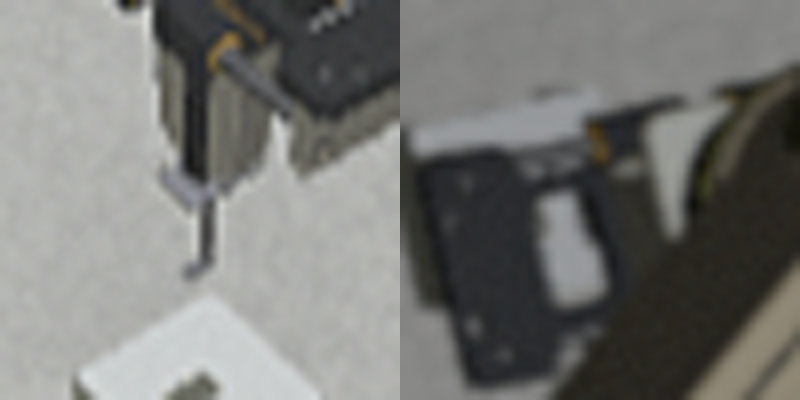

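```bash
python3 - <<'E'
from h import *
s=load('side');g=robot.read_state()['tool_pos']-[0,0,.167]
u0,v0=[int(x)-25 for x in pr(s,g-[0,0,.05])]
o=g-[0,0,.0307]
e=np.array([np.cos(.225),np.sin(.225),0])
f=lambda p:tuple(int(round((a-b+.5)*8-.5)) for a,b in zip(pr(s,p),(u0,v0)))
print('origin',f(o),'+x17',f(o+.017*e),'-x17',f(o-.017*e))
for L in (.039,.043,.047,.051,.055): print(L,'axis',f(o-[0,0,L]),'tip',f(o-[0,0,L]-.0095*e),'mid tip',f(o-[0,0,L-.0015]-.0095*e), f(o-[0,0,L-.0015]+.0095*e))
E
```

```text
origin (211, 176) +x17 (246, 155) -x17 (175, 197)
0.039 axis (208, 246) tip (188, 258) mid tip (188, 255) (227, 232)
0.043 axis (208, 253) tip (188, 265) mid tip (188, 262) (227, 239)
0.047 axis (207, 260) tip (188, 272) mid tip (188, 270) (227, 246)
0.051 axis (207, 267) tip (187, 279) mid tip (188, 277) (226, 253)
0.055 axis (207, 274) tip (187, 286) mid tip (187, 284) (226, 260)
```

```bash
python3 -c "
from h import *
plan(.6121,.0387,.175,-77.3)"
```

```text
t 4.95 grasp [ 490.6 -350.   213.4] yaw -77.12 F [-0.86 -0.29 -0.04] T [-0.024  0.015 -0.029] open 0.0121 tilt [-0.0017 -0.0013] q6 0.64
twist total 0.0031
mm after twist (tool xyz) [-352.4   38.4  204. ]
mm now (tool xyz) [-351.7   38.7  205.1]
```

```bash
python3 -m inch '[{"x":-12,"y":0,"z":7,"twist":0.003},{"x":-25,"y":0,"z":14.5,"twist":0},{"x":-38,"y":0,"z":22,"twist":0},{"x":-40,"y":0,"z":23.2,"twist":0},{"x":-40,"y":0,"z":23.2,"twist":0},{"x":-40,"y":0,"z":23.2,"twist":0},{"x":-40,"y":0,"z":23.2,"twist":0},{"x":-40,"y":0,"z":23.2,"twist":0},{"x":-38,"y":0,"z":22,"twist":0},{"x":-24,"y":0,"z":13.5,"twist":0},{"x":-10,"y":0,"z":6,"twist":0},{"x":-5,"y":0,"z":3,"twist":0}]'; python3 -m inch '[{"x":0,"y":10,"z":0,"twist":0},{"x":0,"y":14,"z":0,"twist":0},{"x":0,"y":9,"z":0,"twist":0},{"x":0,"y":5,"z":0,"twist":0},{"x":0,"y":0,"z":0,"twist":0},{"x":0,"y":0,"z":0,"twist":0},{"x":0,"y":0,"z":0,"twist":0}]'; python3 -c "
from h import *
plan(.6121,.0387,.175,-77.3)
s=cam('side','side4');cam('top')
sh=[.59,.035]
I=s['color'][150:270,210:370,::-1]
cv2.imwrite('pics/side4.png',cv2.resize(I,None,fx=5,fy=5,interpolation=cv2.INTER_CUBIC))
"
```

```text
t: 6.15
tool_pos: [0.6125, 0.0395, 0.3812]
orientation: [-1.307, 1.044, -1.042]
force: [0.2, -1.0, -0.0]
opening: 0.012
t: 6.85
tool_pos: [0.6129, 0.0377, 0.3444]
orientation: [-1.305, 1.044, -1.045]
force: [0.5, -0.2, -0.2]
opening: 0.0121
t 6.85 grasp [613.1  37.7 177.4] yaw -77.31 F [ 0.55 -0.16 -0.18] T [-0.01  -0.003  0.036] open 0.0121 tilt [0.0003 0.0011] q6 1.33
twist total -0.0002
mm after twist (tool xyz) [-1.2  2.4 -0.7]
mm now (tool xyz) [-1.2  2.4 -0.7]
```

View pics/side4.png

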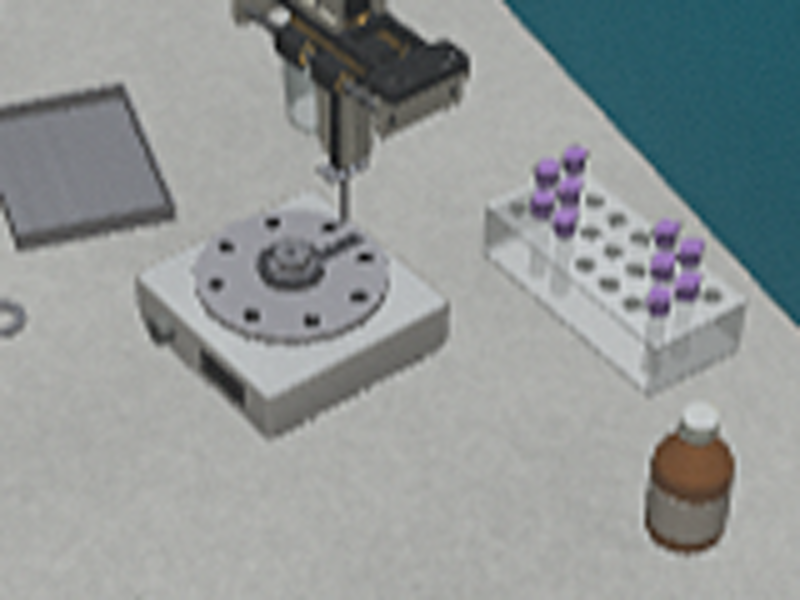

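```bash
python3 -m inch '[{"x":-1,"y":5,"z":-0.5,"twist":0},{"x":0,"y":5,"z":0,"twist":0},{"x":0,"y":4,"z":0,"twist":0},{"x":0,"y":2,"z":0,"twist":0},{"x":0,"y":0,"z":0,"twist":0},{"x":0,"y":0,"z":0,"twist":0}]' >/dev/null; python3 -c "
from h import *
plan(.6121,.0387,.150,-77.3)"
for i in 1; do python3 -m inch '[{"x":0,"y":1,"z":0,"twist":0},{"x":0,"y":1,"z":0,"twist":0},{"x":0,"y":1,"z":0,"twist":0},{"x":0,"y":0,"z":0,"twist":0}]';done;  python3 -c "
from h import *
plan()"
```

```text
t 7.55 grasp [611.9  38.7 160.7] yaw -77.29 F [-0.24 -0.27 -0.92] T [ 0.023  0.086 -0.029] open 0.0119 tilt [-0.     -0.0001] q6 1.33
twist total 0.0001
mm after twist (tool xyz) [ 0.1 10.7  0.1]
mm now (tool xyz) [ 0.1 10.7  0.1]
t: 7.95
tool_pos: [0.6119, 0.0387, 0.3246]
orientation: [-1.306, 1.044, -1.044]
force: [0.8, -0.3, 0.2]
opening: 0.0115
t 7.95 grasp [611.8  38.7 157.6] yaw -77.29 F [ 0.84 -0.33  0.23] T [0.084 0.021 0.045] open 0.0115 tilt [-0.0001 -0.0003] q6 1.33
mm now (tool xyz) [0. 0. 0.]
```

```bash
python3 -m inch '[{"x":0,"y":0.8,"z":0,"twist":0},{"x":0,"y":0.8,"z":0,"twist":0},{"x":0,"y":0,"z":0,"twist":0}]';python3 -c "
from h import *
plan()"
```

```text
t: 8.25
tool_pos: [0.6119, 0.0387, 0.323]
orientation: [-1.306, 1.045, -1.044]
force: [-0.6, -0.4, -0.7]
opening: 0.0117
t 8.25 grasp [611.8  38.7 156. ] yaw -77.29 F [-0.56 -0.36 -0.73] T [ 0.011  0.054 -0.001] open 0.0117 tilt [-0.0001 -0.0003] q6 1.33
mm now (tool xyz) [0. 0. 0.]
```

```bash
python3 -m inch '[{"x":0,"y":0.8,"z":0,"twist":0},{"x":0,"y":0,"z":0,"twist":0}]';python3 -c "
from h import *
plan()"
```

```text
t: 8.45
tool_pos: [0.6119, 0.0387, 0.3222]
orientation: [-1.306, 1.044, -1.044]
force: [0.0, 0.5, -0.9]
opening: 0.0117
t 8.45 grasp [611.9  38.7 155.2] yaw -77.29 F [ 0.01  0.46 -0.87] T [-0.003  0.057  0.014] open 0.0117 tilt [-0.     -0.0001] q6 1.33
mm now (tool xyz) [0. 0. 0.]
```

```bash
python3 -m inch '[{"x":0,"y":0.8,"z":0,"twist":0},{"x":0,"y":0,"z":0,"twist":0}]';python3 -c "
from h import *
plan()"
```

```text
t: 8.65
tool_pos: [0.6119, 0.0388, 0.3214]
orientation: [-1.306, 1.044, -1.044]
force: [-0.2, -0.1, -1.2]
opening: 0.0117
t 8.65 grasp [611.9  38.8 154.4] yaw -77.29 F [-0.17 -0.09 -1.17] T [0.004 0.02  0.003] open 0.0117 tilt [-0.     -0.0001] q6 1.33
mm now (tool xyz) [0. 0. 0.]
```

```bash
python3 -m inch '[{"x":0,"y":0.8,"z":0,"twist":0},{"x":0,"y":0,"z":0,"twist":0}]' | grep force;python3 -c "
from h import *
plan()"
```

```text
force: [-0.0, 0.5, -1.0]
t 8.85 grasp [611.9  38.7 153.6] yaw -77.29 F [-0.02  0.55 -1.01] T [ 0.021 -0.005  0.04 ] open 0.0118 tilt [-0.     -0.0002] q6 1.33
mm now (tool xyz) [0. 0. 0.]
```

```bash
python3 -m inch '[{"x":0,"y":0.8,"z":0,"twist":0},{"x":0,"y":0,"z":0,"twist":0}]'| grep force;python3 -c "
from h import *
plan()"
```

```text
force: [0.3, -0.5, -0.1]
t 9.05 grasp [611.9  38.7 152.8] yaw -77.29 F [ 0.31 -0.54 -0.05] T [ 0.01  -0.03  -0.038] open 0.0122 tilt [-0.0001 -0.0001] q6 1.33
mm now (tool xyz) [0. 0. 0.]
```

```bash
python3 -c "
from h import *
s=cam('side')
I=s['color'][165:225,240:320,::-1]
cv2.imwrite('pics/side5.png',cv2.resize(I,None,fx=10,fy=10,interpolation=cv2.INTER_CUBIC))
"
```

```text
(no output)
```

View pics/side5.png

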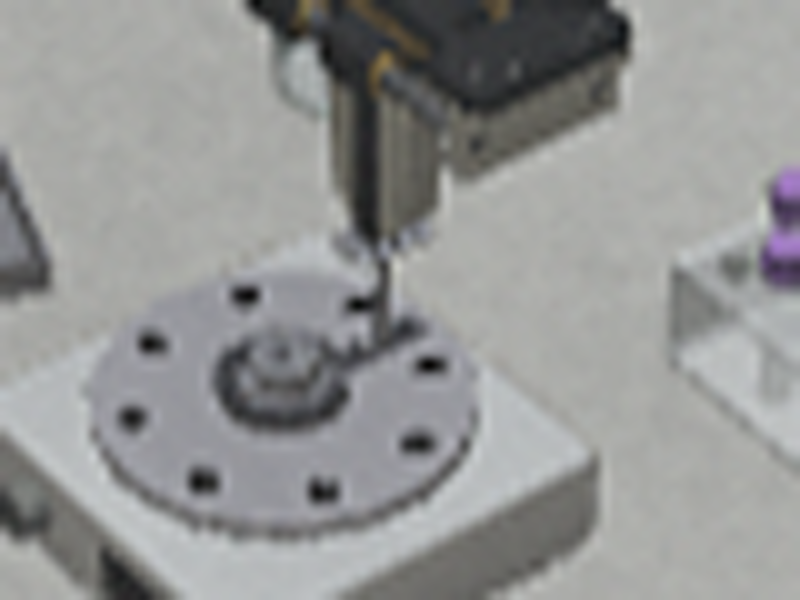

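```bash
python3 -m inch '[{"x":0,"y":0.8,"z":0,"twist":0},{"x":0,"y":0,"z":0,"twist":0}]' | grep force;python3 -c "
from h import *
plan()"
```

```text
force: [-1.2, -0.6, 2.8]
t 9.30 grasp [612.1  38.7 152.4] yaw -77.29 F [-1.21 -0.59  2.77] T [ 0.028  0.225 -0.026] open 0.0115 tilt [0.0001 0.0003] q6 1.33
mm now (tool xyz) [0. 0. 0.]
```

```bash
python3 -m inch '[{"x":0,"y":0.8,"z":0,"twist":0},{"x":0,"y":0,"z":0,"twist":0}]'| grep force;python3 -c "
from h import *
plan()"
```

```text
force: [-2.3, 0.3, 4.8]
t 9.50 grasp [612.1  38.7 152.1] yaw -77.29 F [-2.35  0.26  4.83] T [-0.022  0.558  0.053] open 0.0118 tilt [0.0002 0.0006] q6 1.33
mm now (tool xyz) [0. 0. 0.]
```

```bash
python3 -m inch '[{"x":0,"y":-1,"z":0,"twist":0},{"x":0,"y":-1.1,"z":0,"twist":0},{"x":0,"y":0,"z":0,"twist":0},{"x":0,"y":0,"z":0,"twist":0}]' | grep force;python3 -c "
from h import *
plan(.5672+.030*.9755,.0286+.030*.2198,.1533)"
```

```text
force: [-0.1, 0.4, -0.2]
t 9.90 grasp [611.8  38.7 153.1] yaw -77.29 F [-0.07  0.37 -0.25] T [-0.013  0.01   0.007] open 0.0120 tilt [-0.0001 -0.0003] q6 1.33
mm now (tool xyz) [  0.1  -0.2 -15.8]
```

```bash
python3 -m inch '[{"x":0,"y":-0.2,"z":-2,"twist":0},{"x":0,"y":0,"z":-3,"twist":0},{"x":0,"y":0,"z":-3,"twist":0},{"x":0,"y":0,"z":-2,"twist":0},{"x":0,"y":0,"z":0,"twist":0}]' | grep force;python3 -c "
from h import *
plan(.5672+.030*.9755,.0286+.030*.2198,.1533)"
```

```text
force: [-0.4, -0.4, -0.1]
t 10.40 grasp [601.9  36.5 153.7] yaw -77.30 F [-0.36 -0.39 -0.08] T [0.011 0.019 0.04 ] open 0.0116 tilt [-0. -0.] q6 1.32
mm now (tool xyz) [ 0.   0.4 -5.6]
```

```bash
python3 -m inch '[{"x":0,"y":0,"z":-1,"twist":0},{"x":0,"y":0,"z":-1,"twist":0},{"x":0,"y":0,"z":0,"twist":0}]' | grep force;python3 -c "
from h import *
plan(.5672+.030*.9755,.0286+.030*.2198,.1533)"
```

```text
force: [0.6, 0.1, -0.9]
t 10.70 grasp [600.2  36.1 153.6] yaw -77.29 F [ 0.64  0.12 -0.86] T [ 0.068 -0.048  0.004] open 0.0119 tilt [-0.     -0.0001] q6 1.32
mm now (tool xyz) [ 0.1  0.3 -3.8]
```

```bash
python3 -m inch '[{"x":0,"y":0,"z":-1,"twist":0},{"x":0,"y":0,"z":-1,"twist":0},{"x":0,"y":0,"z":0,"twist":0}]' | grep force;python3 -c "
from h import *
plan(.5672+.030*.9755,.0286+.030*.2198,.1533)"
```

```text
force: [0.4, -0.5, -0.4]
t 11.00 grasp [598.2  35.6 153.6] yaw -77.29 F [ 0.42 -0.45 -0.41] T [-0.001  0.009  0.041] open 0.0119 tilt [-0.     -0.0001] q6 1.32
mm now (tool xyz) [ 0.1  0.3 -1.8]
```

```bash
python3 -m inch '[{"x":0,"y":0.2,"z":-1,"twist":0},{"x":0,"y":0,"z":-0.8,"twist":0},{"x":0,"y":0,"z":0,"twist":0}]' | grep force;python3 -c "
from h import *
plan(.5672+.030*.9755,.0286+.030*.2198,.1533)
s=cam('side')
I=s['color'][165:225,240:320,::-1]
cv2.imwrite('pics/side6.png',cv2.resize(I,None,fx=10,fy=10,interpolation=cv2.INTER_CUBIC))
"
```

```text
force: [0.1, 0.2, -1.1]
t 11.30 grasp [596.4  35.3 153.4] yaw -77.29 F [ 0.05  0.24 -1.07] T [ 0.002 -0.01   0.014] open 0.0117 tilt [-0.     -0.0001] q6 1.32
mm now (tool xyz) [0.1 0.1 0. ]
```

View pics/side6.png

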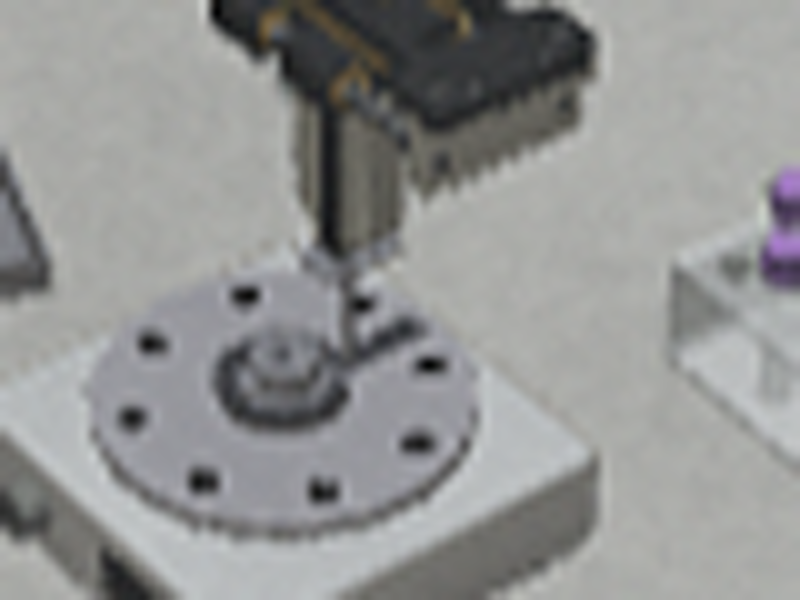

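```bash
python3 -m inch '[{"x":0,"y":-1,"z":0,"twist":0},{"x":0,"y":-1,"z":0,"twist":0},{"x":0,"y":0,"z":0,"twist":0}]' | grep force;python3 -c "
from h import *
plan()"
```

```text
force: [0.1, -0.4, -1.4]
t 11.65 grasp [596.7  35.3 155.6] yaw -77.29 F [ 0.06 -0.39 -1.42] T [ 0.066 -0.054  0.017] open 0.0116 tilt [0.0001 0.0004] q6 1.32
mm now (tool xyz) [0. 0. 0.]
```

```bash
python3 -m inch '[{"x":0,"y":-0.8,"z":0,"twist":0},{"x":0,"y":0,"z":0,"twist":0}]' | grep force;python3 -c "
from h import *
plan()"
```

```text
force: [1.9, 0.1, -2.4]
t 11.85 grasp [596.7  35.3 156.2] yaw -77.29 F [ 1.93  0.12 -2.41] T [ 0.027 -0.287 -0.034] open 0.0116 tilt [-0.      0.0003] q6 1.32
mm now (tool xyz) [0. 0. 0.]
```

```bash
python3 -m inch '[{"x":0,"y":-1,"z":0,"twist":0},{"x":0,"y":0,"z":0,"twist":0}]' | grep force;python3 -c "
from h import *
plan()"
```

```text
force: [2.2, -0.2, -6.1]
t 12.05 grasp [596.6  35.3 157. ] yaw -77.29 F [ 2.2  -0.22 -6.08] T [ 0.034 -0.629  0.014] open 0.0116 tilt [-0.      0.0001] q6 1.32
mm now (tool xyz) [0. 0. 0.]
```

```bash
python3 -m inch '[{"x":0,"y":-1,"z":0,"twist":0},{"x":0,"y":0,"z":0,"twist":0}]' | grep force;python3 -c "
from h import *
plan()"
```

```text
force: [3.5, 0.4, -6.2]
t 12.25 grasp [596.6  35.3 157.9] yaw -77.29 F [ 3.49  0.44 -6.22] T [ 0.098 -1.006 -0.016] open 0.0119 tilt [-0.0001 -0.    ] q6 1.32
mm now (tool xyz) [0. 0. 0.]
```

```bash
python3 -m inch '[{"x":0,"y":-1,"z":0,"twist":0},{"x":0,"y":0,"z":0,"twist":0}]' | grep force;python3 -c "
from h import *
plan()"
```

```text
force: [0.7, 1.0, -2.7]
t 12.45 grasp [596.3  35.3 159.6] yaw -77.29 F [ 0.71  1.01 -2.75] T [ 0.118 -0.097  0.029] open 0.0117 tilt [-0.0001 -0.0005] q6 1.32
mm now (tool xyz) [0. 0. 0.]
```

```bash
python3 -m inch '[{"x":0,"y":-1,"z":0,"twist":0},{"x":0,"y":0,"z":0,"twist":0}]' | grep force;python3 -c "
from h import *
plan()"
```

```text
force: [-0.3, -0.2, -1.5]
t 12.65 grasp [596.7  35.2 160.9] yaw -77.29 F [-0.27 -0.21 -1.55] T [ 0.071  0.015 -0.003] open 0.0119 tilt [0.0002 0.0004] q6 1.32
mm now (tool xyz) [0. 0. 0.]
```

```bash
python3 -m inch '[{"x":0,"y":-1,"z":0,"twist":0},{"x":0,"y":0,"z":0,"twist":0}]' | grep force;python3 -c "
from h import *
plan()"
```

```text
force: [-0.6, 0.8, -0.9]
t 12.85 grasp [596.7  35.2 161.8] yaw -77.29 F [-0.59  0.76 -0.86] T [ 0.     0.062 -0.029] open 0.0119 tilt [0.0002 0.0006] q6 1.32
mm now (tool xyz) [0. 0. 0.]
```

```bash
python3 -m inch '[{"x":0,"y":-1,"z":0,"twist":0},{"x":0,"y":0,"z":0,"twist":0}]' | grep force;python3 -c "
from h import *
plan()
s=cam('side')
I=s['color'][165:225,240:320,::-1]
cv2.imwrite('pics/side7.png',cv2.resize(I,None,fx=10,fy=10,interpolation=cv2.INTER_CUBIC))
"
```

```text
force: [0.4, -0.1, 0.0]
t 13.05 grasp [596.6  35.3 162.5] yaw -77.29 F [ 0.37 -0.1   0.02] T [-0.053 -0.008 -0.026] open 0.0120 tilt [0.0001 0.0003] q6 1.32
mm now (tool xyz) [0. 0. 0.]
```

View pics/side7.png

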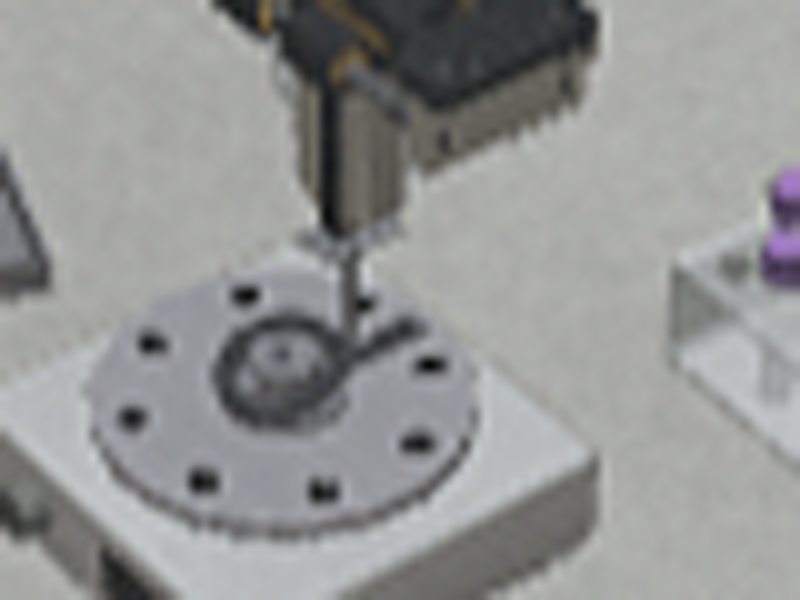

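```bash
python3 -m inch '[{"x":0,"y":-1,"z":0,"twist":0},{"x":0,"y":-0.5,"z":0,"twist":0},{"x":0,"y":0,"z":0,"twist":0}]' | grep force;python3 -m inch '[{"x":0,"y":1,"z":0,"twist":0},{"x":0,"y":1.5,"z":0,"twist":0},{"x":0,"y":1.5,"z":0,"twist":0},{"x":0,"y":1,"z":0,"twist":0},{"x":0,"y":0,"z":0,"twist":0},{"x":0,"y":0,"z":0,"twist":0}]' | grep force;python3 -c "
from h import *
plan()
s=cam('side')
I=s['color'][165:225,240:320,::-1]
cv2.imwrite('pics/side8.png',cv2.resize(I,None,fx=10,fy=10,interpolation=cv2.INTER_CUBIC))
"
```

```text
force: [0.3, -1.5, -1.3]
force: [0.8, 0.7, -0.4]
t 14.00 grasp [596.5  35.3 158.6] yaw -77.29 F [ 0.83  0.68 -0.35] T [ 0.03   0.047 -0.009] open 0.0119 tilt [-0.0001 -0.0002] q6 1.32
mm now (tool xyz) [0. 0. 0.]
```

View pics/side8.png

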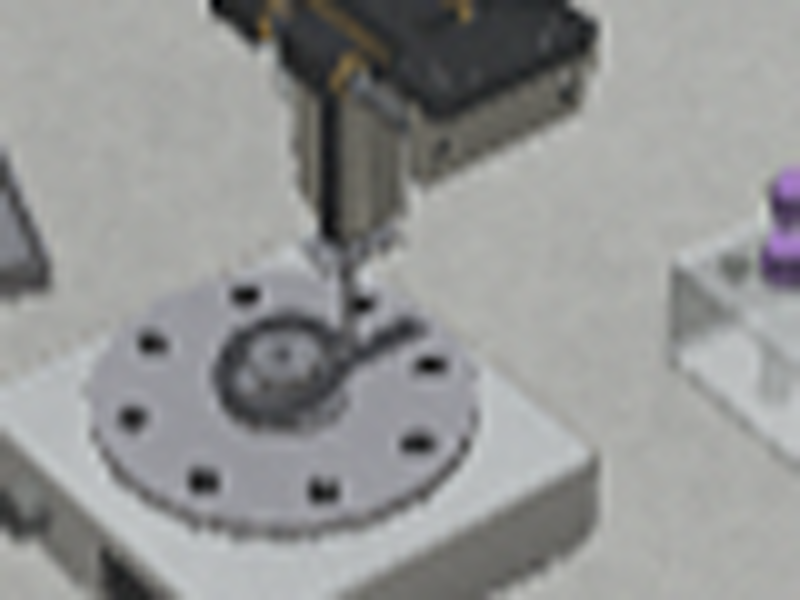

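```bash
python3 -m inch '[{"x":0,"y":0,"z":2,"twist":0},{"x":0,"y":0,"z":4,"twist":0},{"x":0,"y":0,"z":6,"twist":0},{"x":0,"y":0,"z":6,"twist":0},{"x":0,"y":-5,"z":4,"twist":0},{"x":0,"y":-15,"z":0,"twist":0},{"x":0,"y":-20,"z":0,"twist":0},{"x":0,"y":-10,"z":0,"twist":0},{"x":0,"y":-5,"z":0,"twist":0}]' | grep force;python3 -c "
from h import *
plan(.4911,-.3504,.213,-77.12)"
```

```text
force: [1.1, -0.5, -0.8]
t 14.95 grasp [619.   40.1 216.3] yaw -77.29 F [ 1.1  -0.45 -0.76] T [ 0.01  -0.026 -0.014] open 0.0120 tilt [0.0008 0.0032] q6 1.33
twist total -0.0030
mm after twist (tool xyz) [ 352.1    3.3 -211.7]
mm now (tool xyz) [ 352.8    2.9 -210.7]
```

```bash
python3 -m inch '[{"x":12,"y":0,"z":-7,"twist":-0.003},{"x":25,"y":0,"z":-15,"twist":0},{"x":38,"y":0,"z":-23,"twist":0},{"x":40,"y":0,"z":-24,"twist":0},{"x":40,"y":0,"z":-24,"twist":0},{"x":40,"y":0,"z":-24,"twist":0},{"x":40,"y":0,"z":-24,"twist":0},{"x":40,"y":0,"z":-24,"twist":0},{"x":38,"y":0,"z":-23,"twist":0},{"x":24,"y":0,"z":-14,"twist":0},{"x":10,"y":0,"z":-6,"twist":0},{"x":5,"y":0,"z":-3,"twist":0}]' | grep force; python3 -m inch '[{"x":0,"y":6,"z":0,"twist":0},{"x":0,"y":6,"z":0,"twist":0},{"x":0,"y":6,"z":0,"twist":0},{"x":0,"y":4,"z":0,"twist":0},{"x":0,"y":0,"z":0,"twist":0},{"x":0,"y":0,"z":0,"twist":0},{"x":0,"y":0,"z":0,"twist":0},{"x":0,"y":0,"z":0,"twist":0}]'|grep force;python3 -c "
from h import *
plan(.4911,-.3504,.0907,-77.12)
c=cam('side')
I=c['color'][175:225,250:310,::-1];J=c['color'][250:300,270:330,::-1]
cv2.imwrite('pics/a9.png',np.hstack([cv2.resize(k,None,fx=6.6,fy=6.6,interpolation=cv2.INTER_CUBIC) for k in(I,J)]))
"
```

```text
force: [0.3, 1.0, -0.3]
force: [0.1, 0.2, -0.2]
t 16.95 grasp [ 490.9 -350.2  192.2] yaw -77.12 F [ 0.12  0.23 -0.18] T [ 0.06   0.023 -0.077] open 0.0116 tilt [0.0005 0.0004] q6 0.64
twist total 0.0001
mm after twist (tool xyz) [3.000e-01 1.015e+02 1.000e-01]
mm now (tool xyz) [2.000e-01 1.015e+02 1.000e-01]
```

View pics/a9.png

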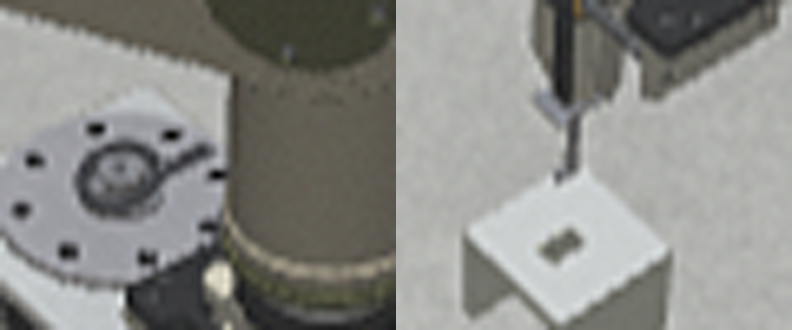

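```bash
python3 -m inch '[{"x":0,"y":10,"z":0,"twist":0},{"x":0,"y":15,"z":0,"twist":0},{"x":0,"y":12,"z":0,"twist":0},{"x":0,"y":6,"z":0,"twist":0},{"x":0,"y":2,"z":0,"twist":0},{"x":0,"y":0,"z":0,"twist":0},{"x":0,"y":0,"z":0,"twist":0},{"x":0,"y":3,"z":0,"twist":0},{"x":0,"y":2,"z":0,"twist":0},{"x":0,"y":1.5,"z":0,"twist":0},{"x":0,"y":1.5,"z":0,"twist":0}]'|grep force;python3 -c "
from h import *
plan(.4911,-.3504,.0907,-77.12)"
```

```text
force: [0.1, -0.0, -0.2]
t 18.10 grasp [ 490.7 -350.1  138.7] yaw -77.12 F [ 0.05 -0.02 -0.17] T [-0.008  0.014 -0.102] open 0.0120 tilt [0. 0.] q6 0.64
twist total -0.0000
mm after twist (tool xyz) [ 0.4 48.   0.3]
mm now (tool xyz) [ 0.4 48.   0.3]
```

```bash
python3 -m inch '[{"x":0.3,"y":2,"z":0.3,"twist":0},{"x":0,"y":2,"z":0,"twist":0},{"x":0,"y":2,"z":0,"twist":0},{"x":0,"y":2,"z":0,"twist":0}]'|grep force;python3 -m inch '[{"x":0,"y":6,"z":0,"twist":0},{"x":0,"y":8,"z":0,"twist":0},{"x":0,"y":8,"z":0,"twist":0},{"x":0,"y":8,"z":0,"twist":0},{"x":0,"y":4,"z":0,"twist":0},{"x":0,"y":2,"z":0,"twist":0},{"x":0,"y":0,"z":0,"twist":0},{"x":0,"y":0,"z":0,"twist":0},{"x":0,"y":0,"z":0,"twist":0}]'|grep force;python3 -c "
from h import *
plan(.4911,-.3504,.0907,-77.12)"
```

```text
force: [-0.4, -0.5, -1.3]
force: [0.1, 0.1, -1.1]
t 19.40 grasp [ 491.4 -350.5   95.3] yaw -77.12 F [ 0.1   0.1  -1.14] T [-0.005  0.02   0.051] open 0.0119 tilt [0.0007 0.0005] q6 0.64
twist total 0.0000
mm after twist (tool xyz) [-0.2  4.6 -0.2]
mm now (tool xyz) [-0.2  4.6 -0.2]
```

```bash
python3 -m inch '[{"x":0,"y":1,"z":0,"twist":0},{"x":0,"y":1,"z":0,"twist":0},{"x":0,"y":1,"z":0,"twist":0},{"x":0,"y":0.6,"z":0,"twist":0},{"x":0,"y":0,"z":0,"twist":0},{"x":0,"y":0,"z":0,"twist":0}]'|grep force;python3 -c "
from h import *
plan(.4911,-.3504,.0907,-77.12)"
```

```text
force: [-0.2, -0.1, 0.4]
t 20.00 grasp [ 491.1 -350.2   91.1] yaw -77.12 F [-0.24 -0.06  0.36] T [ 0.062  0.015 -0.03 ] open 0.0118 tilt [-0.0001 -0.    ] q6 0.64
twist total 0.0001
mm after twist (tool xyz) [ 0.2  0.4 -0. ]
mm now (tool xyz) [ 0.2  0.4 -0. ]
```

```bash
python3 -m inch '[{"x":0,"y":0.4,"z":0,"twist":0},{"x":0,"y":0,"z":0,"twist":0},{"x":0,"y":0,"z":0,"twist":0}]'|grep force; python3 -m inch '[{"x":0,"y":0,"z":0,"twist":0},{"x":0,"y":0,"z":0,"twist":0},{"x":0,"y":0,"z":0,"twist":0},{"x":0,"y":0,"z":0,"twist":0},{"x":0,"y":0,"z":0,"twist":0},{"x":0,"y":0,"z":0,"twist":0},{"x":0,"y":0,"z":0,"twist":0},{"x":0,"y":0,"z":0,"twist":0}]' 0.6|grep -e force -e open;python3 -c "
from h import *
plan(.5672,.0286,.2,-77.3)
c=cam('side')
J=c['color'][250:310,260:340,::-1]
cv2.imwrite('pics/a10.png',cv2.resize(J,None,fx=8,fy=8,interpolation=cv2.INTER_CUBIC))
"
```

```text
force: [0.3, -0.5, -0.4]
force: [-0.0, -0.4, 0.5]
opening: 0.0707
t 21.10 grasp [ 491.1 -350.3   90.7] yaw -77.12 F [-0.   -0.44  0.5 ] T [0.032 0.031 0.022] open 0.0707 tilt [ 0. -0.] q6 0.64
twist total 0.0031
mm after twist (tool xyz) [-352.9 -109.3  157.6]
mm now (tool xyz) [-352.4 -109.3  158.7]
```

View pics/a10.png

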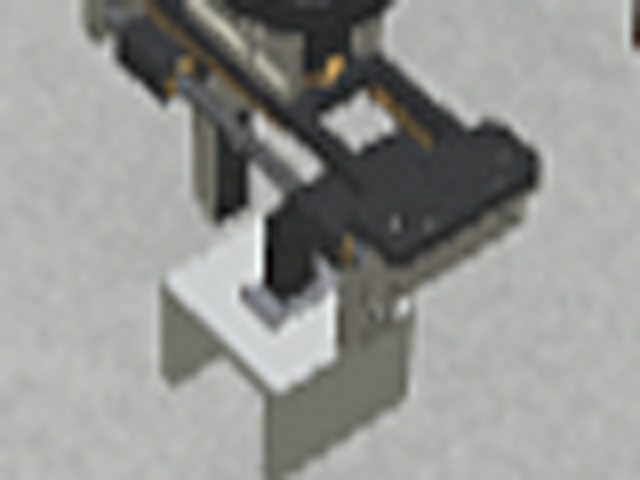

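```bash
python3 -m inch '[{"x":0,"y":-8,"z":0,"twist":0},{"x":0,"y":-20,"z":0,"twist":0},{"x":0,"y":-30,"z":0,"twist":0},{"x":0,"y":-30,"z":0,"twist":0},{"x":0,"y":-15,"z":0,"twist":0},{"x":0,"y":-6,"z":0,"twist":0}]' |grep force;python3 -c "
from h import *
plan(.5672,.0286,.2,-77.3)
sh=[.567,.0286]
t=cam('top');s=cam('side')
cv2.imwrite('pics/a11.png',np.hstack([cv2.resize(ortho(k,*sh,.082,.05,.00025),None,fx=1,fy=1) for k in(t,s)]))
u,v=[int(a) for a in pr(s,[.49,-.35,.07])]
J=s['color'][v-25:v+25,u-30:u+30,::-1]
cv2.imwrite('pics/a12.png',cv2.resize(J,None,fx=8,fy=8,interpolation=cv2.INTER_CUBIC))
"
```

```text
force: [-0.6, -0.6, -0.2]
t 21.75 grasp [ 492.  -351.1  202.4] yaw -77.12 F [-0.64 -0.58 -0.2 ] T [ 0.057 -0.02  -0.008] open 0.0745 tilt [0.0031 0.0023] q6 0.64
twist total 0.0032
mm after twist (tool xyz) [-353.8    2.4  156.8]
mm now (tool xyz) [-353.3    1.6  157.9]
```

View pics/a11.png

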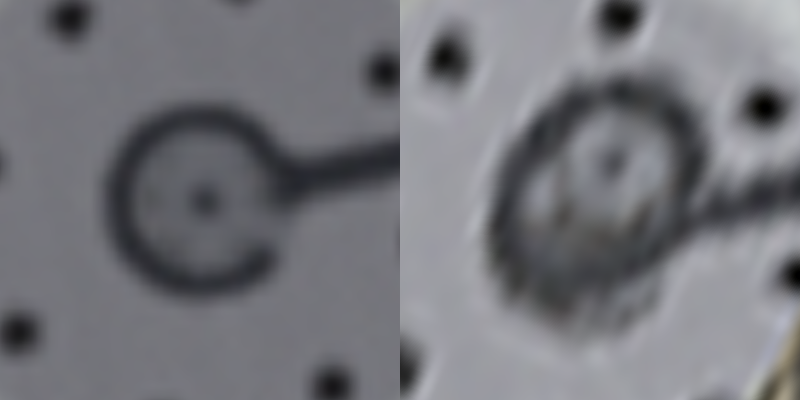

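View pics/a12.png

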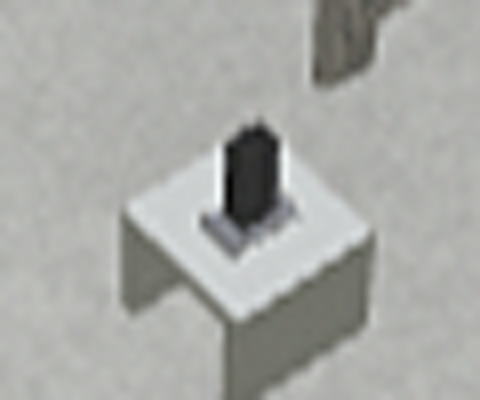

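```bash
python3 -m inch '[{"x":-12,"y":0,"z":5,"twist":0.003},{"x":-25,"y":0,"z":11,"twist":0},{"x":-38,"y":0,"z":17,"twist":0},{"x":-40,"y":0,"z":18,"twist":0},{"x":-40,"y":0,"z":18,"twist":0},{"x":-40,"y":0,"z":18,"twist":0},{"x":-40,"y":0,"z":18,"twist":0},{"x":-40,"y":0,"z":18,"twist":0},{"x":-38,"y":0,"z":17,"twist":0},{"x":-24,"y":0,"z":11,"twist":0},{"x":-10,"y":0,"z":4,"twist":0},{"x":-5,"y":0,"z":2,"twist":0}]' |grep force;python3 -m inch '[{"x":0,"y":15,"z":0,"twist":0},{"x":0,"y":25,"z":0,"twist":0},{"x":0,"y":20,"z":0,"twist":0},{"x":0,"y":10,"z":0,"twist":0},{"x":0,"y":5,"z":0,"twist":0},{"x":0,"y":0,"z":0,"twist":0},{"x":0,"y":0,"z":0,"twist":0},{"x":0,"y":0,"z":0,"twist":0},{"x":0,"y":0,"z":0,"twist":0}]' |grep force;python3 -c "
from h import *
plan(.5662,.0285,.0945,-77.3)"
```

```text
force: [0.4, 0.9, -0.2]
force: [0.4, -0.3, -0.7]
t 23.95 grasp [567.4  27.6 125.8] yaw -77.29 F [ 0.38 -0.32 -0.71] T [ 0.013  0.045 -0.025] open 0.0741 tilt [0.0005 0.0017] q6 1.31
twist total 0.0002
mm after twist (tool xyz) [-1.1 31.3 -1. ]
mm now (tool xyz) [-1.2 31.3 -1.1]
```

```bash
python3 -m inch '[{"x":-1,"y":6,"z":-0.5,"twist":0},{"x":0,"y":8,"z":0,"twist":0},{"x":0,"y":6,"z":0,"twist":0},{"x":0,"y":4,"z":0,"twist":0},{"x":0,"y":2,"z":0,"twist":0},{"x":0,"y":0,"z":0,"twist":0},{"x":0,"y":0,"z":0,"twist":0},{"x":0,"y":0,"z":0,"twist":0}]' |grep force;python3 -c "
from h import *
plan(.5662,.0285,.0945,-77.3)
s=cam('side')
I=s['color'][165:225,240:320,::-1]
cv2.imwrite('pics/a13.png',cv2.resize(I,None,fx=10,fy=10,interpolation=cv2.INTER_CUBIC))"
```

```text
force: [-0.2, -0.7, -0.1]
t 24.75 grasp [566.3  28.5  99.1] yaw -77.29 F [-0.21 -0.69 -0.05] T [-0.031  0.016  0.002] open 0.0737 tilt [0.0001 0.0006] q6 1.31
twist total 0.0001
mm after twist (tool xyz) [-0.   4.6 -0.1]
mm now (tool xyz) [-0.   4.6 -0.1]
```

View pics/a13.png

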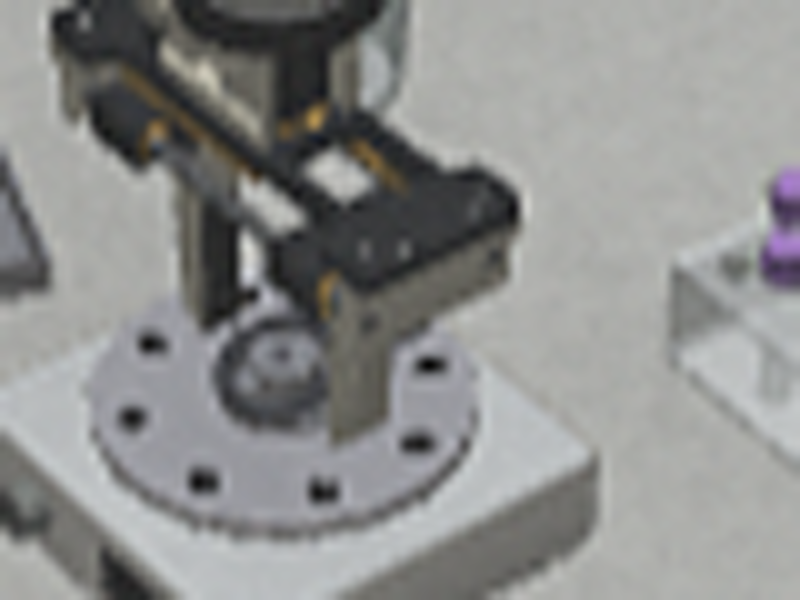

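```bash
python3 -m inch '[{"x":0,"y":2,"z":0,"twist":0},{"x":0,"y":1.5,"z":0,"twist":0},{"x":0,"y":0,"z":0,"twist":0},{"x":0,"y":0,"z":0,"twist":0}]' |grep force;python3 -m inch '[{"x":0,"y":0,"z":0,"twist":0},{"x":0,"y":0,"z":0,"twist":0},{"x":0,"y":0,"z":0,"twist":0},{"x":0,"y":0,"z":0,"twist":0},{"x":0,"y":0,"z":0,"twist":0},{"x":0,"y":0,"z":0,"twist":0},{"x":0,"y":0,"z":0,"twist":0},{"x":0,"y":0,"z":0,"twist":0}]' -1 12 |grep force;python3 -c "
from h import *
plan(.5662,.0285,.0945,-77.3)
s=cam('side')
I=s['color'][165:225,240:320,::-1]
cv2.imwrite('pics/a14.png',cv2.resize(I,None,fx=10,fy=10,interpolation=cv2.INTER_CUBIC))"
```

```text
force: [-0.5, -0.4, -0.4]
force: [0.2, -0.4, 0.4]
t 26.00 grasp [566.1  28.5  95.3] yaw -77.29 F [ 0.24 -0.38  0.45] T [0.052 0.008 0.045] open 0.0489 tilt [0. 0.] q6 1.31
twist total 0.0001
mm after twist (tool xyz) [0.  0.8 0.1]
mm now (tool xyz) [0.  0.8 0.1]
```

View pics/a14.png

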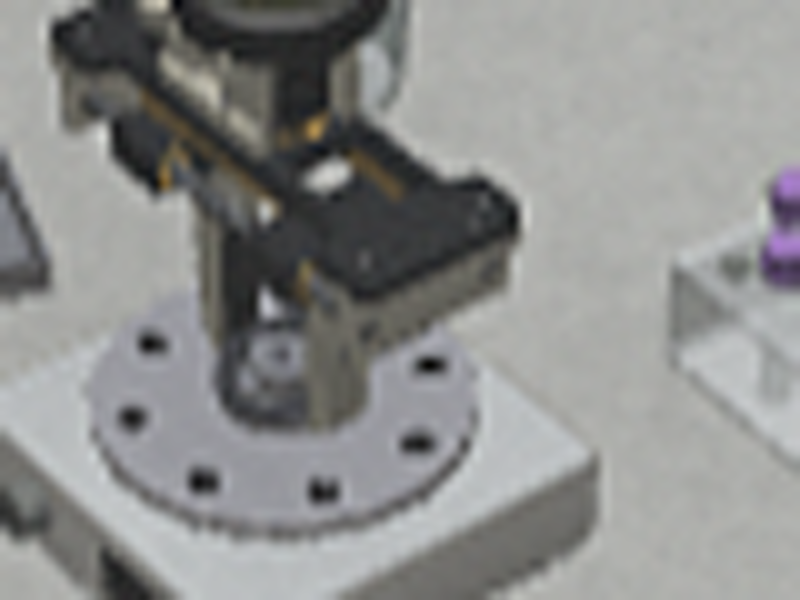

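```bash
python3 -m inch '[{"x":0,"y":-1,"z":0,"twist":0},{"x":0,"y":-1,"z":0,"twist":0},{"x":0,"y":-2,"z":0,"twist":0},{"x":0,"y":-2,"z":0,"twist":0},{"x":0,"y":0,"z":0,"twist":0}]'|grep -e force -e open;python3 -c "
from h import *
plan(.5662,.0285,.0945,-77.3)
s=cam('side')
I=s['color'][165:225,240:320,::-1]
cv2.imwrite('pics/a15.png',cv2.resize(I,None,fx=10,fy=10,interpolation=cv2.INTER_CUBIC))"
```

```text
force: [-1.4, -0.5, 0.5]
opening: 0.0493
t 26.55 grasp [566.3  28.5 101.7] yaw -77.29 F [-1.38 -0.49  0.51] T [-0.018  0.227  0.02 ] open 0.0493 tilt [0.0001 0.0005] q6 1.31
twist total 0.0001
mm after twist (tool xyz) [-0.1  7.2 -0. ]
mm now (tool xyz) [-0.1  7.2 -0.1]
```

View pics/a15.png

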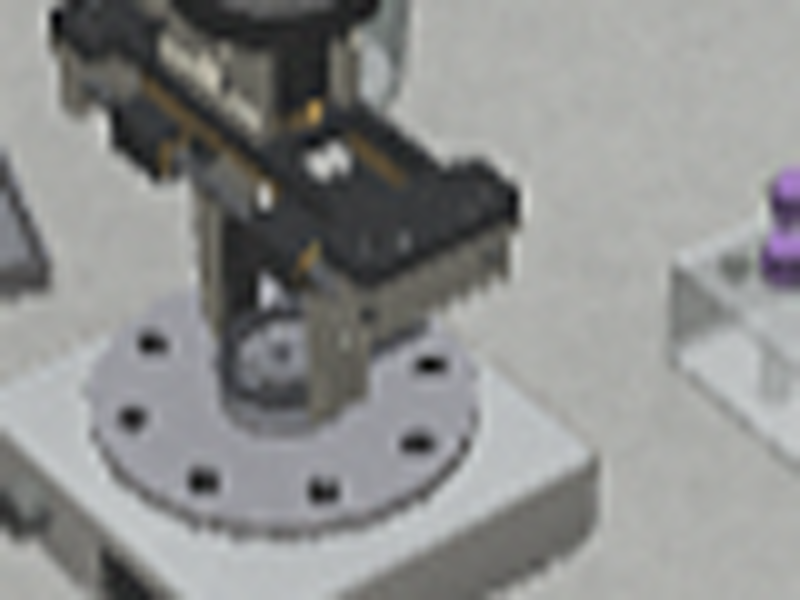

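```bash
python3 -m inch '[{"x":0,"y":-2,"z":0,"twist":0},{"x":0,"y":-2,"z":0,"twist":0},{"x":0,"y":-2,"z":0,"twist":0},{"x":0,"y":-2,"z":0,"twist":0},{"x":0,"y":0,"z":0,"twist":0}]'|grep -e force -e open;python3 -c "
from h import *
plan(.5662,.0285,.0945,-77.3)
s=cam('side')
I=s['color'][165:225,240:320,::-1]
cv2.imwrite('pics/a16.png',cv2.resize(I,None,fx=10,fy=10,interpolation=cv2.INTER_CUBIC))"
```

```text
force: [0.4, -0.1, -0.7]
opening: 0.0494
t 27.10 grasp [566.4  28.5 109.7] yaw -77.29 F [ 0.42 -0.11 -0.71] T [0.021 0.032 0.009] open 0.0494 tilt [0.0002 0.0008] q6 1.31
twist total 0.0001
mm after twist (tool xyz) [-0.  15.2 -0.2]
mm now (tool xyz) [-0.1 15.2 -0.2]
```

View pics/a16.png

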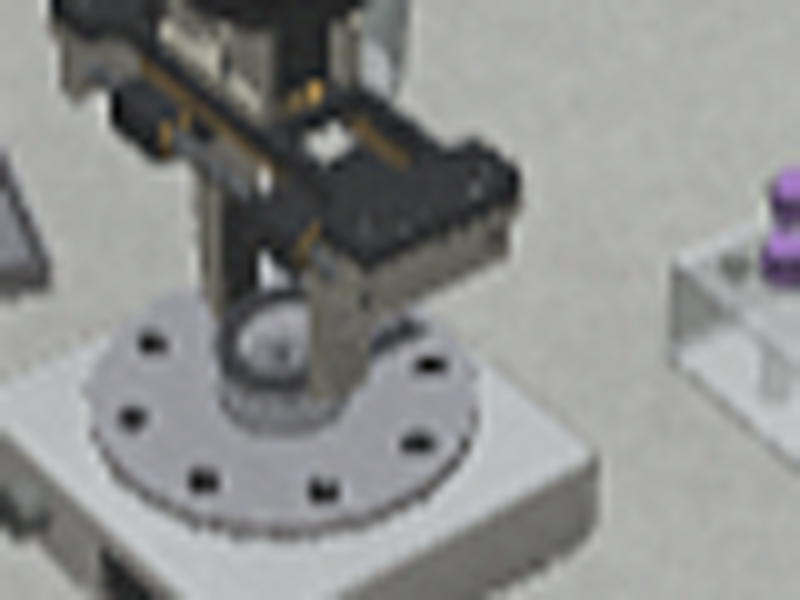

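```bash
python3 -m inch '[{"x":0,"y":-5,"z":0,"twist":0},{"x":0,"y":-10,"z":0,"twist":0},{"x":0,"y":-15,"z":0,"twist":0},{"x":0,"y":-15,"z":0,"twist":0},{"x":0,"y":-10,"z":0,"twist":0},{"x":0,"y":-5,"z":0,"twist":0},{"x":0,"y":0,"z":0,"twist":0},{"x":0,"y":0,"z":0,"twist":0}]'|grep -e force -e open;python3 -c "
from h import *
plan(.488,.287,.026,-77.3)
s=cam('side');t=cam('top')
I=s['color'][130:220,220:340,::-1]
cv2.imwrite('pics/a17.png',cv2.resize(I,None,fx=6.5,fy=6.5,interpolation=cv2.INTER_CUBIC))
I=t['color'][180:300,120:280,::-1]
cv2.imwrite('pics/a18.png',cv2.resize(I,None,fx=4,fy=4,interpolation=cv2.INTER_CUBIC))
"
```

```text
force: [0.6, 0.7, -0.3]
opening: 0.0497
t 27.95 grasp [565.8  28.5 168.9] yaw -77.29 F [ 0.57  0.7  -0.26] T [ 0.018 -0.036  0.005] open 0.0497 tilt [-0.0002 -0.0004] q6 1.31
twist total 0.0001
mm after twist (tool xyz) [-269.3  142.9  -19.1]
mm now (tool xyz) [-269.3  142.9  -19. ]
```

View pics/a17.png

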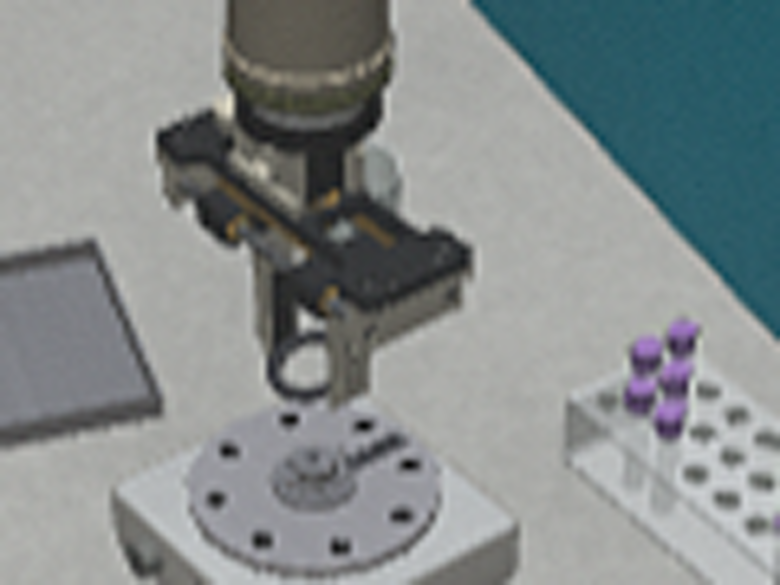

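View pics/a18.png

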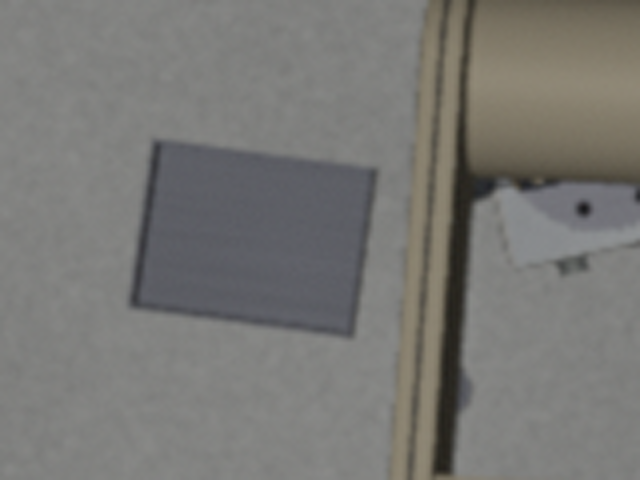

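```bash
python3 -m inch '[{"x":-10,"y":0,"z":-1,"twist":0},{"x":-22,"y":0,"z":-2,"twist":0},{"x":-33,"y":0,"z":-2,"twist":0},{"x":-36,"y":0,"z":-3,"twist":0},{"x":-36,"y":0,"z":-3,"twist":0},{"x":-36,"y":0,"z":-3,"twist":0},{"x":-34,"y":0,"z":-2,"twist":0},{"x":-28,"y":0,"z":-2,"twist":0},{"x":-18,"y":0,"z":-1,"twist":0},{"x":-10,"y":0,"z":0,"twist":0},{"x":-6,"y":0,"z":0,"twist":0},{"x":0,"y":0,"z":0,"twist":0}]'|grep -e force -e open;python3 -m inch '[{"x":0,"y":10,"z":0,"twist":0},{"x":0,"y":20,"z":0,"twist":0},{"x":0,"y":25,"z":0,"twist":0},{"x":0,"y":25,"z":0,"twist":0},{"x":0,"y":15,"z":0,"twist":0},{"x":0,"y":10,"z":0,"twist":0},{"x":0,"y":5,"z":0,"twist":0},{"x":0,"y":0,"z":0,"twist":0},{"x":0,"y":0,"z":0,"twist":0},{"x":0,"y":0,"z":0,"twist":0}]'|grep -e force -e open;python3 -c "
from h import *
plan(.488,.287,.026,-77.3)
s=cam('side')
u,v=[int(a) for a in pr(s,[.488,.287,.05])]
J=s['color'][v-40:v+40,u-50:u+50,::-1]
cv2.imwrite('pics/a19.png',cv2.resize(J,None,fx=7,fy=7,interpolation=cv2.INTER_CUBIC))
"
```

```text
force: [1.1, -0.6, 0.0]
opening: 0.0492
force: [-1.2, -1.2, -0.0]
opening: 0.0492
t 30.25 grasp [489.2 287.1  60.5] yaw -77.29 F [-1.23 -1.2  -0.04] T [-0.     0.047  0.043] open 0.0492 tilt [-0.0004  0.002 ] q6 1.79
twist total 0.0002
mm after twist (tool xyz) [-0.1 34.5 -1.2]
mm now (tool xyz) [-0.1 34.5 -1.3]
```

View pics/a19.png

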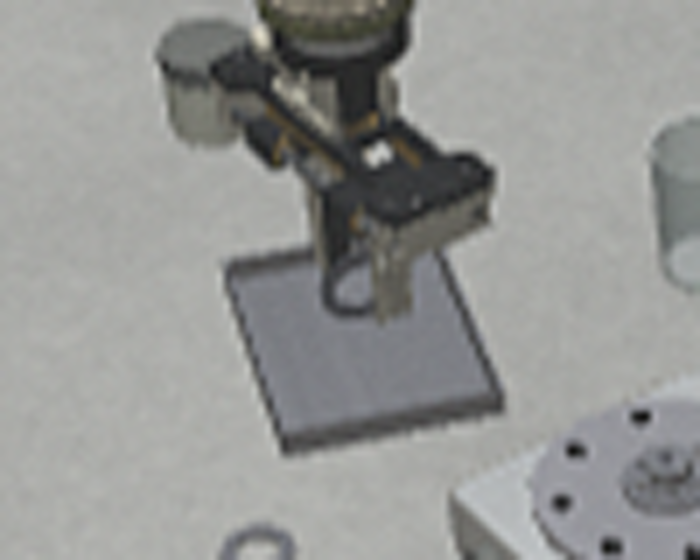

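```bash
python3 -m inch '[{"x":0,"y":6,"z":0,"twist":0},{"x":0,"y":8,"z":0,"twist":0},{"x":0,"y":7,"z":0,"twist":0},{"x":0,"y":4,"z":0,"twist":0},{"x":0,"y":2,"z":0,"twist":0},{"x":0,"y":0,"z":0,"twist":0},{"x":0,"y":0,"z":0,"twist":0},{"x":0,"y":0,"z":0,"twist":0},{"x":0,"y":0,"z":0,"twist":0}]'|grep -e force -e open;python3 -c "
from h import *
plan(.488,.287,.026,-77.3)"
```

```text
force: [-1.2, -0.3, -1.1]
opening: 0.0491
t 31.20 grasp [488.6 286.9  32.6] yaw -77.29 F [-1.16 -0.29 -1.08] T [0.004 0.023 0.003] open 0.0491 tilt [-0.0001  0.0006] q6 1.79
twist total 0.0002
mm after twist (tool xyz) [-0.3  6.6 -0.5]
mm now (tool xyz) [-0.3  6.6 -0.5]
```

```bash
python3 -m inch '[{"x":0,"y":1,"z":0,"twist":0},{"x":0,"y":1,"z":0,"twist":0},{"x":0,"y":1,"z":0,"twist":0},{"x":0,"y":0,"z":0,"twist":0},{"x":0,"y":0,"z":0,"twist":0}]'|grep -e force -e open;python3 -c "
from h import *
plan(.488,.287,.026,-77.3)"
```

```text
force: [-0.1, 0.4, -0.3]
opening: 0.0492
t 31.70 grasp [488.3 286.7  29.1] yaw -77.29 F [-0.12  0.44 -0.27] T [-0.017 -0.06  -0.021] open 0.0492 tilt [ 0.0001 -0.0002] q6 1.79
twist total 0.0002
mm after twist (tool xyz) [-0.4  3.1 -0.2]
mm now (tool xyz) [-0.4  3.1 -0.2]
```

```bash
python3 -m inch '[{"x":0,"y":1,"z":0,"twist":0},{"x":0,"y":1,"z":0,"twist":0},{"x":0,"y":0,"z":0,"twist":0},{"x":0,"y":0,"z":0,"twist":0}]'|grep -e force -e open;python3 -c "
from h import *
plan(.488,.287,.026,-77.3)"
```

```text
force: [-0.6, 0.4, -0.6]
opening: 0.0491
t 32.10 grasp [488.3 286.7  27.2] yaw -77.29 F [-0.59  0.42 -0.63] T [0.06  0.054 0.051] open 0.0491 tilt [ 0.     -0.0001] q6 1.79
twist total 0.0002
mm after twist (tool xyz) [-0.4  1.2 -0.2]
mm now (tool xyz) [-0.4  1.2 -0.2]
```

```bash
python3 -m inch '[{"x":0,"y":1,"z":0,"twist":0},{"x":0,"y":1,"z":0,"twist":0},{"x":0,"y":0,"z":0,"twist":0},{"x":0,"y":0,"z":0,"twist":0}]'|grep -e force -e open;python3 -c "
from h import *
plan()"
```

```text
force: [-0.4, -0.5, 0.5]
opening: 0.0494
t 32.50 grasp [488.3 286.7  25.2] yaw -77.29 F [-0.4  -0.5   0.52] T [-0.014  0.051 -0.062] open 0.0494 tilt [ 0.0001 -0.0001] q6 1.79
mm now (tool xyz) [0. 0. 0.]
```

```bash
python3 -m inch '[{"x":0,"y":1,"z":0,"twist":0},{"x":0,"y":0,"z":0,"twist":0},{"x":0,"y":0,"z":0,"twist":0}]'|grep -e force -e open;python3 -c "
from h import *
plan()
s=cam('side')
u,v=[int(a) for a in pr(s,[.488,.287,.03])]
J=s['color'][v-25:v+25,u-30:u+30,::-1]
cv2.imwrite('pics/a20.png',cv2.resize(J,None,fx=12,fy=12,interpolation=cv2.INTER_CUBIC))
"
```

```text
force: [-0.9, -1.0, -0.3]
opening: 0.0493
t 32.80 grasp [488.3 286.7  24.2] yaw -77.29 F [-0.88 -1.03 -0.28] T [-0.024  0.005 -0.028] open 0.0493 tilt [ 0.     -0.0001] q6 1.79
mm now (tool xyz) [0. 0. 0.]
```

View pics/a20.png

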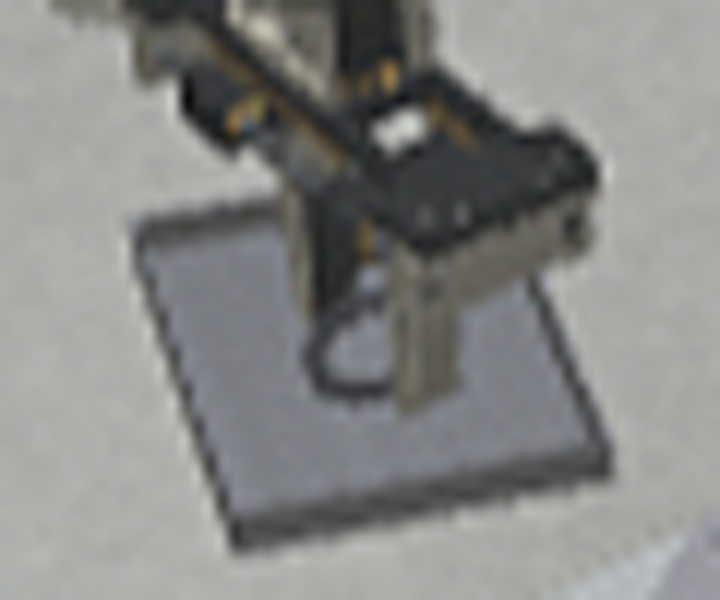

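```bash
python3 -m inch '[{"x":0,"y":0.8,"z":0,"twist":0},{"x":0,"y":0,"z":0,"twist":0},{"x":0,"y":0,"z":0,"twist":0}]'|grep -e force -e open;python3 -m inch '[{"x":0,"y":0,"z":0,"twist":0},{"x":0,"y":0,"z":0,"twist":0},{"x":0,"y":0,"z":0,"twist":0},{"x":0,"y":0,"z":0,"twist":0},{"x":0,"y":0,"z":0,"twist":0},{"x":0,"y":0,"z":0,"twist":0}]' 0.5|grep -e force -e open;python3 -c "
from h import *
plan()
s=cam('side')
u,v=[int(a) for a in pr(s,[.488,.287,.03])]
J=s['color'][v-25:v+25,u-30:u+30,::-1]
cv2.imwrite('pics/a21.png',cv2.resize(J,None,fx=12,fy=12,interpolation=cv2.INTER_CUBIC))
"
```

```text
force: [-0.2, -0.0, 0.3]
opening: 0.0498
force: [-0.9, 0.6, -0.0]
opening: 0.0697
t 33.75 grasp [488.4 286.7  23.5] yaw -77.29 F [-0.94  0.55 -0.01] T [ 0.014  0.004 -0.038] open 0.0697 tilt [-0.  0.] q6 1.79
mm now (tool xyz) [0. 0. 0.]
```

View pics/a21.png

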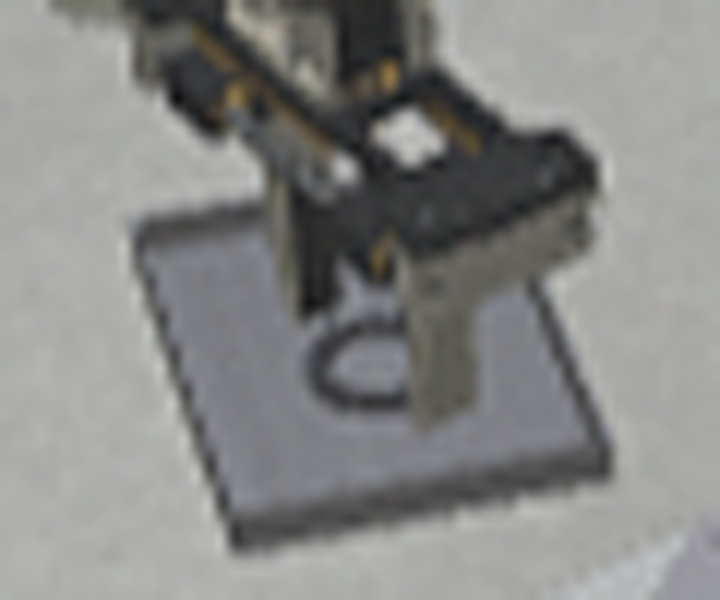

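Ring lies flat on the tray floor. Retreat upward and back over open bench, then do final checks.

```bash
python3 -m inch '[{"x":0,"y":-8,"z":0,"twist":0},{"x":0,"y":-20,"z":0,"twist":0},{"x":0,"y":-35,"z":0,"twist":0},{"x":0,"y":-40,"z":0,"twist":0},{"x":0,"y":-40,"z":0,"twist":0},{"x":0,"y":-30,"z":0,"twist":0},{"x":0,"y":-15,"z":0,"twist":0},{"x":15,"y":0,"z":0,"twist":0},{"x":30,"y":0,"z":0,"twist":0},{"x":40,"y":0,"z":0,"twist":0},{"x":40,"y":0,"z":0,"twist":0},{"x":40,"y":0,"z":0,"twist":0}]'|grep force; python3 -m inch '[{"x":40,"y":0,"z":0,"twist":0},{"x":40,"y":0,"z":0,"twist":0},{"x":20,"y":0,"z":0,"twist":0},{"x":5,"y":0,"z":0,"twist":0},{"x":0,"y":0,"z":0,"twist":0},{"x":0,"y":0,"z":0,"twist":0},{"x":0,"y":0,"z":0,"twist":0}]'|grep force;python3 -c "
from h import *
plan()
s=cam('side','sideF');t=cam('top','topF')
P=cloud(t);u,v=[int(a) for a in pr(t,[.488,.287,.005])]
I=t['color'][v-25:v+25,u-30:u+30,::-1];u,v=[int(a) for a in pr(s,[.488,.287,.03])]
J=s['color'][v-25:v+25,u-30:u+30,::-1]
cv2.imwrite('pics/a22.png',np.hstack([cv2.resize(k,None,fx=6.6,fy=6.6,interpolation=cv2.INTER_CUBIC) for k in(I,J)]))
"
```

```text
force: [1.4, 0.5, 0.2]
force: [0.1, 0.4, 0.4]
t 35.70 grasp [547.3  24.4 210.9] yaw -77.21 F [0.11 0.4  0.4 ] T [ 0.009 -0.008  0.015] open 0.0698 tilt [-0.0004 -0.0007] q6 1.30
mm now (tool xyz) [0. 0. 0.]
```

View pics/a22.png

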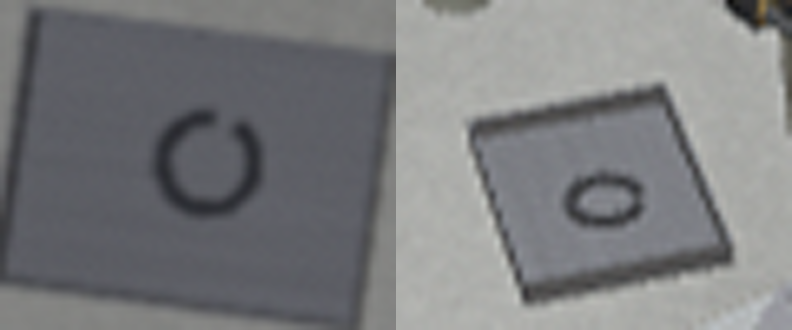

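View pics/sideF.png

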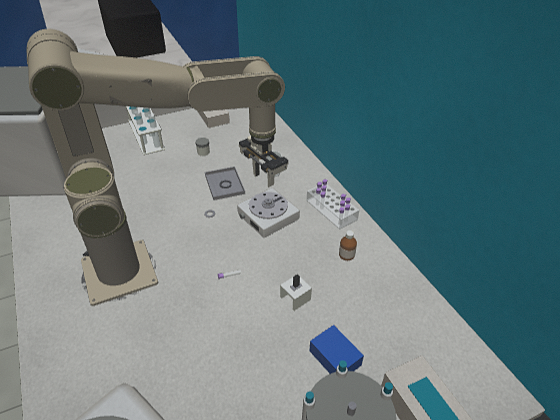

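View pics/topF.png

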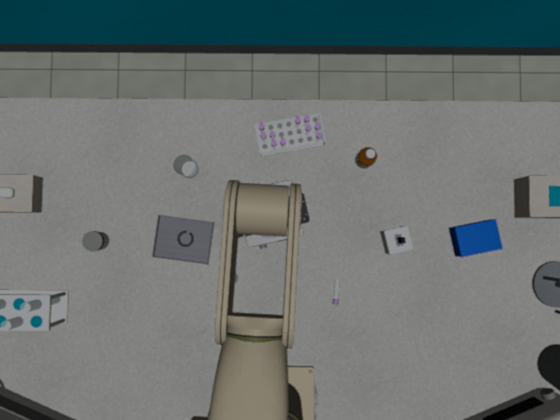

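```bash
python3 -c "
from h import *
robot.close_job()"
```

```text
the job is handed in; nothing more can be done
```

The ring is out of its groove and lying flat in the steel tray, and the pick hangs upright back in its stand. I handed the job in at about 36 s, with nothing in the gripper and the arm clear of everything.

- **Lifting the end:** I felt the pick's reach by touching the platform at about 5 N, which gave about 50 mm. I then slid the foot into the notch and lifted the ring's end in 1 mm steps. The highest reading on the pick was about 7 N, against the 15 N limit. When I lowered the pick again, the end stayed propped.
- **Ring to tray:** With the pick back in its stand, I gripped the ring across its outside, lifted it over the neck and released it just above the tray floor.
- **Last checks:** The final pictures show the ring flat near the tray's middle, the pick upright in its slot and the hub bare. The bystanders I could see were where they started. In the last top view the arm hid the spacer, but the side view shows it in place.

No check failed. One small disagreement was that the two cameras put the shaker about 1 mm apart, so I used the average. Force readings between calls were only snapshots, with about 0.5 N of noise, so brief peaks could have been a little higher than the readings.

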